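# Set the length stop of a strip-cutting jig with a setup block

## Task

Set the jig's stop to the length of the blue setup block: stand the block in the jig lengthwise between the fixed and the sliding stop, slide the stop up until the block is snug between the two, then flip the orange cam lever fully over to clamp it. Then lift the block out without shifting the stop and set it down, not dropped, right way up on the cork pad; leave the lever clamped and the white and yellow blocks in their rack.

Things in the scene. Friction and masses are not known exactly. Their poses are not given: they have to be found in the camera images.
- block_center (a point): Centre of the blue metal setup block, a plain bar 64 mm long (its x axis), 30 wide (y), 40 tall (z), 0.18 kg. It starts in one groove of a wooden rack, underside 12 mm above the table. The groove walls hide its long sides up to 2 mm below its top; its end faces stick out 14 mm beyond the rack: take it by its ends (64 mm apart).
- block_b_center (a point): Centre of the white block, 56 x 30 x 40 mm, in another groove of the rack (grooves 44.5 mm apart, parallel). Leave it there.
- block_c_center (a point): Centre of the yellow block, 70 x 30 x 40 mm, in another groove of the rack. Leave it there.
- jig: The jig, fixed on the table: plywood base 130 (x) by 310 mm (y), 8 mm thick; origin at the centre of its underside, z up. An aluminium rail along y is the fence: front face at x = +30 mm, back at +55 mm, top 18 mm above the table. The block stands on the bare base in front of it (centre x about +14 mm), its length along y. Fixed stop at the -y end; sliding stop comes from +y.
- fixed_face (a point): Point on the fixed stop's working face, which looks to the jig's +y; at x = +15 mm, y = -125 mm, 28 mm up in the jig's frame; axes as the jig's. The fixed stop is an aluminium block 70 mm (x, from -15 to +55 mm) by 20 mm, top 50 mm above the table.
- stop (a joint): Travel of the sliding stop along the rail in m: 0 is farthest from the fixed stop (gap between the faces 165 mm), grows toward the fixed stop, end at 0.125; gap = 0.165 - value. It takes about 6 N to slide and stays where left. The rail drag is the same whether the lever is open or clamped, so a shove moves the stop even when clamped.
- stop_face (a point): Point on the sliding stop's working face, which looks to the jig's -y, at x = +15 mm and 28 mm up in the jig's frame; axes as the jig's. The black stop body reaches 55 mm from here to +y, x from -15 to +55 mm, from 10 to 50 mm above the table.
- stop_tab (a point): Grip point of the sliding stop: a grey upright tab, 14 mm thick along y, 40 mm along x, top 70 mm above the table, this point 15 mm below its top and 100 mm to +y of the working face. The black foot between the stop body and the tab is 24 mm high; 38 mm of free space along y between stop body and tab. Axes as the jig's.
- lever (a joint): Angle of the orange cam lever on the sliding stop, rad: 0 open, leaning back 50 degrees from upright toward the jig's +x; 0.87 upright; 2.44 clamped, lying level over the stop and pointing to the jig's -x (end stop). It stays where left; needs about 0.12 N m.
- lever_hinge (a point): Hinge axis of the lever (along the jig's y), on top of the sliding stop, 60 mm above the table, at x = +30 mm in the jig's frame and 22 mm to +y of the working face. Axes as the jig's.
- lever_tip (a point): Free end of the orange lever, a flat bar 85 mm long from the hinge, 16 mm wide along the jig's y, 8 mm thick.
- pad: Square cork pad 120 x 120 x 4 mm fixed flat on the table; origin at the centre of its underside. The block is to stand on it, on its 64 x 30 mm underside (centre then 24 mm above the table).

How it is judged:
On the way, in this order (a step that is already met when the one before it is completed fails the run):
1. the blue block stands flat in the jig, lengthwise between the stops, and the sliding stop is up against it with the lever still open (z of block_center in the frame of jig below 0.034 m and x of block_center in the frame of jig between -0.005 and 0.035 m and y of block_center in the frame of fixed_face between 0.029 and 0.036 m and angle between the x axis of block_center and the y axis of jig, either way round below 0.1 rad and angle between block_center's own z axis and vertical below 0.1 rad and y of stop_face in the frame of fixed_face between 0.0615 and 0.0665 m and value of joint lever below 1.2 rad), for 0.1 s.
2. the lever is flipped fully over with the block still snug between the stops (z of block_center in the frame of jig below 0.034 m and x of block_center in the frame of jig between -0.005 and 0.035 m and y of block_center in the frame of fixed_face between 0.029 and 0.036 m and angle between the x axis of block_center and the y axis of jig, either way round below 0.1 rad and angle between block_center's own z axis and vertical below 0.1 rad and y of stop_face in the frame of fixed_face between 0.0615 and 0.0665 m and value of joint lever above 2.3 rad), for 0.2 s.
At the end, for the whole second after the job is handed in: Lever clamped (past 2.3 of 2.44 rad), gap between stop faces 61.5 to 66.5 mm, the blue block upright on the cork pad with its centre within 50 mm of the pad's centre along each pad side, white and yellow blocks in the rack (moved under 25 mm) (value of joint lever above 2.3 rad and y of stop_face in the frame of fixed_face between 0.0615 and 0.0665 m and x of block_center in the frame of pad between -0.05 and 0.05 m and y of block_center in the frame of pad between -0.05 and 0.05 m and z of block_center in the frame of pad between 0.021 and 0.027 m and angle between block_center's own z axis and vertical below 0.1 rad and distance of each of block_b_center, block_c_center from where it was at the start of the episode below 0.025 m); the robot touches nothing.
It fails at once if the blue block is dropped (falls free at more than 0.6 m/s) (contact force between the fingers and block below 0.05 N and linear speed of block above 0.6 m/s).
It fails at once if the white or yellow block is taken out of the rack or knocked about (distance of any of block_b_center, block_c_center from where it was at the start of the episode above 0.025 m).
It also fails if it takes over 70 s, if anything falls off the work surface, if the arm or the gripper's body presses on something with over 40 N, if the wrist force passes 120 N, or if a joint passes its speed limit or range.

## Robot

A 7-joint arm with a two-finger parallel gripper is mounted at the origin on the work surface. World frame = base frame: x ahead of the robot, y to its left, z up, the work surface at z = 0. Lengths are in m, angles in rad, forces in N, time in s.
With the tool pointing down it reaches from about 0.425 to 0.925 m from the base axis. Payload 6.8 kg.
Tool frame: the origin (TCP) lies on the mounting face of the last link; the fingertips stand 173 mm ahead of it and the grasp point (between the pads) lies 155 mm ahead of it; y points along the fingers, x is the direction in which the jaws open and shut, and the axes are right-handed (so a half turn about y gives the same grasp; the last joint's range is limited). The gripper opens to 85 mm and grips with 20 to 120 N. Pads are 22 mm wide; open, the fingers measure 114 mm over their backs; the gripper's body (76 mm by 85 mm) begins 54 mm behind the grasp point. The pads swing forward as they close: fully open they stand 13 mm farther back than shut.
Start: joints at [1.2, 0.477, 0.022, 1.555, -0.011, 1.109, -0.083], TCP at [0.175, -0.652, 0.405] pointing down, gripper open.
Joint ranges: [-2.96, 2.96], [-0.34, 2.1], [-1.41, 1.46], [0.24, 2.44], [-1.37, 4.51], [0.17, 1.92], [-2.96, 2.96]. Speed limits (rad/s): [2.39, 2.39, 3.14, 3.14, 3.14, 3.14, 3.14].

## Interface

Orientations are given as a rotation vector (axis times angle).
In Python, from bench import r gives the robot as it stands.
- The arm moves only by the tool step_arm, never from a script. Its arguments are lists of equal length, an entry for each row: "xyz": the shift along the tool's x, y, z scaled (see below), a list of three; "rotation": the turn, a rotation vector about the tool's x, y, z scaled (see below), a list of three. A call has 1 to 20 rows; each row is the pose to reach, as a shift and turn from the pose measured when the call began, along the tool's axes at that moment; what a row does not reach only later rows make up. The controller multiplies each number of a shift by 30 cm and each number of a turn by 90 degrees. A row lasts 1/8 s, in which the tool goes at most 62.5 mm and 10.7 degrees, less where a joint would pass 70% of its speed; a pose out of reach is approached as far as the arm can. A call with a number of a shift or a turn outside -1 to 1 is refused whole. A call with a gripper value outside its range is refused whole. "grip" is the closure, from 0 (fully open) to 1 (shut), set as the call begins (left out, the last holds). The fingers move at their own pace and stop on an object; "force" is the grip in N (left out, the last holds). Time passes only in rows, so rows that repeat a pose let the fingers close. It gives the time, the measured TCP pose, the force and the opening at its end, in the units of the state.
- r.get_obs(): the state, without advancing time (a new reading comes with each control period).
- r.grab_frame(name): name is "side" or "top" or "wrist"; returns a dict with "pixels" (384x512x3 uint8, red, green, blue), "fx", "fy", "cx", "cy" (pixels), "position" and "attitude" of the camera in the world; the wrist camera has in their place "mount" (4x4, takes a point from camera to tool coordinates, whose origin is the TCP and whose axes are the tool frame's). Camera axes: x right, y down, z forward; pixel columns grow to the right and rows downward; lengths in m; the calibration is good to about 2 mm. A picture is of the moment at which its call begins: read the wrist's pose just before it. There is no depth.
- r.hand_in(): hands the job in, once; it reports no verdict.
The state is a dict: "clock": time; "joints": joint angles; "qvel": joint speeds; "tau": joint torques, N m; "tcp_pos": TCP position; "orientation": TCP orientation; "contact_force": force on the tool from outside, world axes, zero at the start; "moment": the same for the moment, N m; "grip_width": finger opening in m.
Only numpy, scipy, OpenCV 4.12 (cv2) and the standard library are available. Lean on these libraries where they do the work, as an engineer would, in place of code of your own. Each camera call takes 0.05 s, during which the arm holds its last target.

## Working session

There is one attempt and no reset: what is moved stays moved. The work goes in short steps, Python scripts to look and compute and a tool call to move; the robot and the scene stay as the last step left them, time stands still between calls to the robot, and variables do not carry over. Pictures are saved under pics/ and viewed, and the job is handed in when it is done.

Besides the shell and the picture viewer there is one more tool, called as name(argument=value, ...), one argument or row to a line, values as JSON. step_arm: Moves the arm, as the interface text tells. Its arguments: {"type":"object","properties":{"xyz":{"type":"array"},"rotation":{"type":"array"},"grip":{"type":"number"},"force":{"type":"number"}},"required":["xyz","rotation"]}

```bash
mkdir -p pics; ls; python3 - <<'E'
from bench import r
import cv2,json,numpy as np
o=r.get_obs(); print({k:np.round(v,4).tolist() for k,v in o.items()})
for n in ["side","top","wrist"]:
    f=r.grab_frame(n); cv2.imwrite(f"pics/{n}0.png",f["pixels"][:,:,::-1])
    print(n,{k:np.round(v,4).tolist() for k,v in f.items() if k!="pixels"})
E
```

```text
pics
{'clock': 0.0, 'joints': [1.1999, 0.4778, 0.0224, 1.5564, -0.0115, 1.1093, -0.0831], 'qvel': [-0.0002, -0.0004, -0.0008, 0.0003, -0.0001, -0.0005, 0.0013], 'tau': [-0.0002, -59.6456, 1.6074, -28.1192, 0.0124, 0.0095, -0.0], 'tcp_pos': [0.1753, -0.6516, 0.4037], 'orientation': [-1.3211, 1.0146, -1.0121], 'contact_force': [-0.0513, -0.2736, 0.6974], 'moment': [-0.0392, -0.0311, 0.0067], 'grip_width': 0.0858}
side {'fx': 409.8299, 'fy': 409.8299, 'cx': 254.801, 'cy': 187.6575, 'position': [0.151, 0.722, 0.8031], 'attitude': [-0.6664, 2.595, -1.2217]}
top {'fx': 473.6036, 'fy': 473.6036, 'cx': 253.2974, 'cy': 189.6133, 'position': [0.3709, -0.0101, 1.3875], 'attitude': [-2.1115, 2.176, -0.1433]}
wrist {'fx': 332.8254, 'fy': 332.8254, 'cx': 256.0246, 'cy': 192.2057, 'mount': [[1.0, -0.0002, -0.0008, 0.0008], [0.0006, -0.3286, 0.9445, 0.0304], [-0.0005, -0.9445, -0.3286, 0.084], [0.0, 0.0, 0.0, 1.0]]}
```

View pics/side0.png

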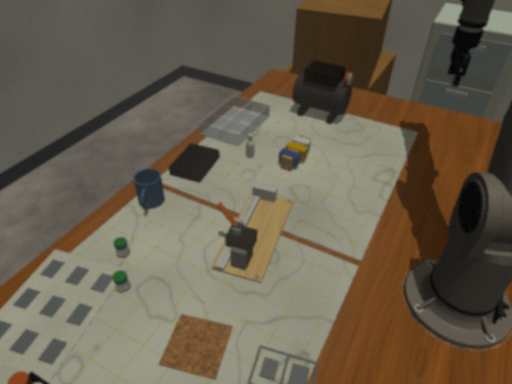

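View pics/top0.png

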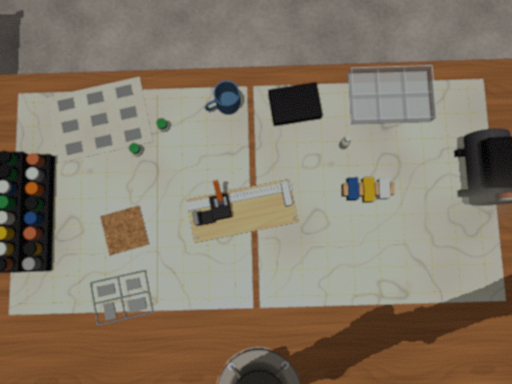

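View pics/wrist0.png

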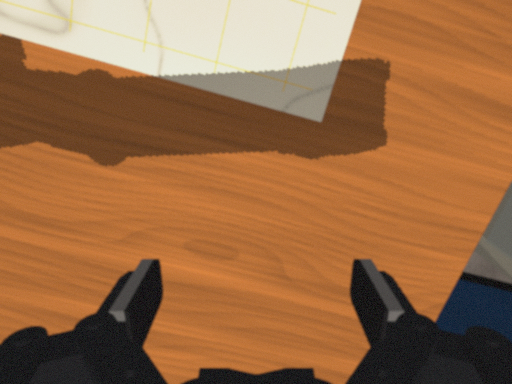

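```bash
cat > h.py <<'E'
import numpy as np,cv2
from scipy.spatial.transform import Rotation as R
from bench import r
def cam(f,tcp=None):
    K=np.array([[f["fx"],0,f["cx"]],[0,f["fy"],f["cy"]],[0,0,1]])
    if "mount" in f:
        p,q=tcp; T=np.eye(4);T[:3,:3]=R.from_rotvec(q).as_matrix();T[:3,3]=p
        T=T@np.array(f["mount"]); return K,T[:3,:3],T[:3,3]
    return K,R.from_rotvec(f["attitude"]).as_matrix(),np.array(f["position"])
def proj(c,P):
    K,Rm,t=c; q=(np.atleast_2d(P)-t)@Rm; q=q@K.T; return q[:,:2]/q[:,2:]
def back(c,uv,z):
    K,Rm,t=c; d=np.linalg.inv(K)@np.r_[uv,1.]; d=Rm@d; return t+d*(z-t[2])/d[2]
def crop(px,x0,y0,w,h,s,name):
    cv2.imwrite(name,cv2.resize(px[y0:y0+h,x0:x0+w,::-1],None,fx=s,fy=s,interpolation=cv2.INTER_CUBIC))
E
python3 - <<'E'
from h import *
f=r.grab_frame("top");px=f["pixels"];np.save("top.npy",px)
crop(px,180,165,130,85,6,"pics/t1.png");crop(px,330,165,80,50,9,"pics/t2.png")
c=cam(f)
for n,uv,z in [("pad",(125,230),.004),("blue",(352,188),.052),("white",(384,189),.052),("fixed",(287,192),.05)]: print(n,back(c,uv,z).round(4))
o=r.get_obs();print(R.from_rotvec(o['orientation']).as_matrix().round(3))
g=r.grab_frame("side")["pixels"];crop(g,200,120,130,170,4,"pics/s1.png") 
E
```

```text
pad [0.4609 0.377  0.004 ]
blue [ 0.5577 -0.2825  0.052 ]
white [ 0.552 -0.373  0.052]
fixed [ 0.5522 -0.0975  0.05  ]
[[ 0.26  -0.     0.966]
 [-0.966  0.001  0.26 ]
 [-0.001 -1.    -0.   ]]
```

View pics/t1.png

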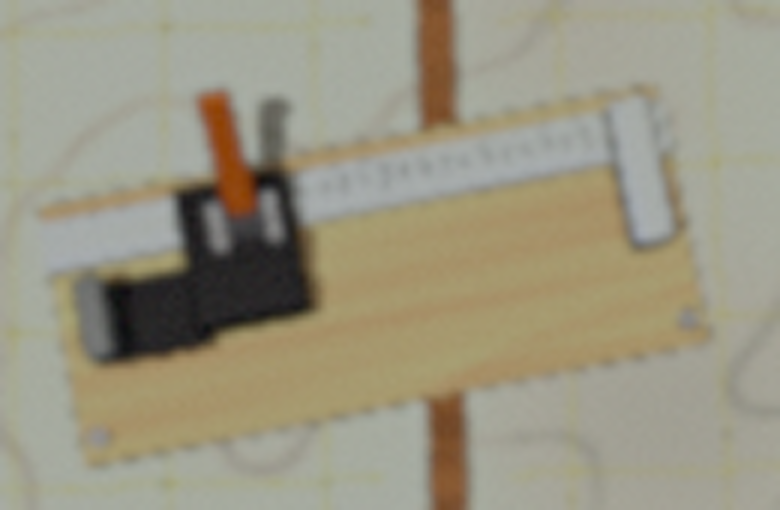

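View pics/t2.png

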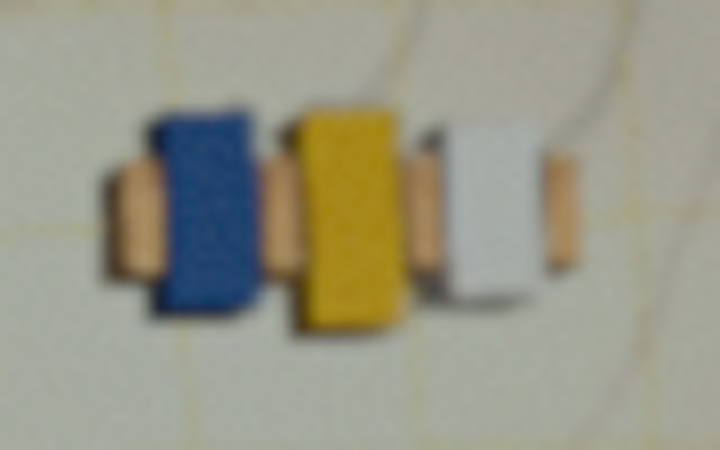

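View pics/s1.png

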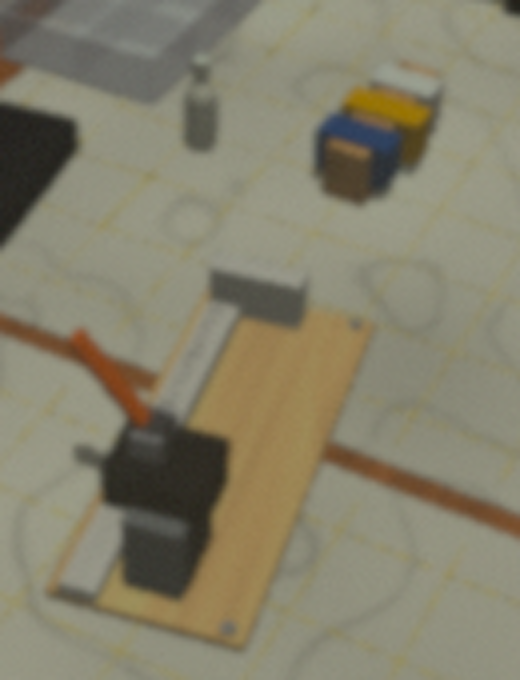

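```bash
cat >> h.py <<'E'
from scipy.optimize import least_squares
def fitpose(c,L,UV,x0=(0.5,0,0)):
    L=np.array(L,float);UV=np.array(UV,float)
    def W(p):
        cs,s=np.cos(p[2]),np.sin(p[2]); return np.c_[p[0]+cs*L[:,0]-s*L[:,1],p[1]+s*L[:,0]+cs*L[:,1],L[:,2]]
    q=least_squares(lambda p:(proj(c,W(p))-UV).ravel(),x0,loss="soft_l1")
    return q.x,(proj(c,W(q.x))-UV)
E
python3 - <<'E'
from h import *
c=cam(r.grab_frame("top"))
uv=lambda L,s,x,y:[((a+.5)/s-.5+x,(b+.5)/s-.5+y) for a,b in L]
J=[(.065,.155,.008),(.065,-.155,.008),(-.065,-.155,.008),(-.065,.155,.008),(.055,-.125,.05),(-.015,-.125,.05),(-.015,-.145,.05)]
U=uv([(40,212),(655,88),(708,340),(90,465),(610,100),(634,245),(673,238)],6,180,165)
p,e=fitpose(c,J,U);print("jig",p.round(4),e.round(1).tolist())
B=lambda l:[(l/2,.015,.052),(l/2,-.015,.052),(-l/2,-.015,.052),(-l/2,.015,.052)]
for n,l,u in [("blue",.064,[(165,116),(248,112),(258,305),(165,308)]),("yel",.07,[(302,112),(393,108),(403,322),(310,325)]),("wh",.056,[(445,125),(535,122),(540,298),(455,298)])]:
    p,e=fitpose(c,B(l),uv(u,9,330,165),(.55,-.3,0));print(n,p.round(4),e.round(1).tolist())
E
```

```text
jig [0.5076 0.0339 0.1695] [[-0.5, -0.7], [0.3, -0.7], [0.8, 0.4], [-0.9, 0.8], [-0.8, 0.3], [0.3, 0.0], [0.7, -0.2]]
blue [ 0.558  -0.2846 -0.0262] [[-0.8, -0.6], [0.5, -0.3], [0.2, 0.6], [-0.1, 0.3]]
yel [ 0.5545 -0.3296 -0.0186] [[-0.3, -0.5], [0.2, -0.2], [0.2, 0.4], [-0.1, 0.2]]
wh [ 0.555  -0.3744 -0.0222] [[-0.3, -0.2], [0.2, 0.1], [0.6, 0.0], [-0.5, 0.1]]
```

```bash
cat >> h.py <<'E'
def Rt(az):
    x=np.array([np.cos(az),np.sin(az),0]);y=np.array([0,0,-1.]);return np.c_[x,y,np.cross(x,y)]
def plan(grasp,az):
    "grasp: world grasp point; az azimuth of tool x"
    o=r.get_obs();R0=R.from_rotvec(o['orientation']).as_matrix();p=np.array(o['tcp_pos'])
    t=np.array(grasp,float)+[0,0,.155]
    print("t",o['clock'],"shift",((R0.T@(t-p))/.3).round(4).tolist(),"rot",(R.from_matrix(R0.T@Rt(az)).as_rotvec()/(np.pi/2)).round(4).tolist(),"j",np.round(o['joints'],2).tolist(),"F",np.round(o['contact_force'],1).tolist(),"w",o['grip_width'])
def fwd(obs=None):
    o=obs or r.get_obs();M=R.from_rotvec(o['orientation']).as_matrix();return np.array(o['tcp_pos'])+.155*M[:,1]
E
python3 -c "
from h import *
plan((.557,-.285,.20),-.0222)"
```

```text
t 0.3 shift [-0.8499, 0.165, 1.546] rot [-0.0002, -0.8186, -0.0003] j [1.2, 0.48, 0.02, 1.56, -0.01, 1.11, -0.08] F [0.2, 0.9, -0.5] w 0.08517458593629783
```

step_arm(
  xyz=[
    [-0.1, 0.02, 0.15],
    [-0.2, 0.04, 0.3],
    [-0.3, 0.06, 0.5],
    [-0.4, 0.08, 0.7],
    [-0.5, 0.1, 0.9],
    [-0.55, 0.11, 1.0],
  ],
  rotation=[
    [0, -0.11, 0],
    [0, -0.22, 0],
    [0, -0.33, 0],
    [0, -0.44, 0],
    [0, -0.55, 0],
    [0, -0.66, 0],
  ],
  grip=0,
)

```text
clock: 1.05
tcp_pos: [0.4241, -0.4121, 0.3715]
orientation: [-1.56, 0.207, -0.207]
contact_force: [-0.5, -0.2, 0.3]
grip_width: 0.0853
```

```bash
python3 -c "
from h import *
plan((.557,-.285,.20),-.0222)"
```

```text
t 1.05 shift [0.3172, 0.0556, 0.5245] rot [-0.0005, -0.1536, 0.0002] j [0.9, 0.39, -0.3, 1.78, 0.13, 0.99, 0.28] F [-0.5, -0.2, 0.3] w 0.08533409445200052
```

step_arm(
  xyz=[
    [0.16, 0.03, 0.26],
    [0.317, 0.056, 0.5245],
    [0.317, 0.056, 0.5245],
    [0.317, 0.056, 0.5245],
    [0.317, 0.056, 0.5245],
  ],
  rotation=[
    [0, -0.077, 0],
    [0, -0.1536, 0],
    [0, -0.1536, 0],
    [0, -0.1536, 0],
    [0, -0.1536, 0],
  ],
)

```text
clock: 1.68
tcp_pos: [0.5567, -0.2852, 0.3546]
orientation: [-1.57, 0.018, -0.017]
contact_force: [-0.3, -0.9, 0.1]
grip_width: 0.0855
```

```bash
python3 - <<'E'
from h import *
o=r.get_obs();f=r.grab_frame("wrist");cv2.imwrite("pics/w1.png",f["pixels"][:,:,::-1])
print(fwd(o),R.from_rotvec(o['orientation']).as_matrix().round(3).tolist(),o['joints'])
c=cam(f,(o['tcp_pos'],o['orientation']))
yaw=-.0222
L=np.array([(a*.032,b*.015,z) for a in(1,-1) for b in(1,-1) for z in (.052,.012)])
W=np.c_[.557+np.cos(yaw)*L[:,0]-np.sin(yaw)*L[:,1],-.285+np.sin(yaw)*L[:,0]+np.cos(yaw)*L[:,1],L[:,2]]
print(proj(c,W).round(0).tolist())
E
```

```text
[ 0.5566942  -0.2851675   0.19962613] [[1.0, -0.0, 0.022], [-0.022, 0.0, 1.0], [-0.0, -1.0, 0.0]] [ 0.66048771  0.47470777 -0.38590457  1.70703786  0.20554326  1.00036716
  0.17954324]
[[295.0, 163.0], [291.0, 153.0], [294.0, 197.0], [290.0, 183.0], [219.0, 163.0], [224.0, 153.0], [221.0, 197.0], [225.0, 183.0]]
```

View pics/w1.png

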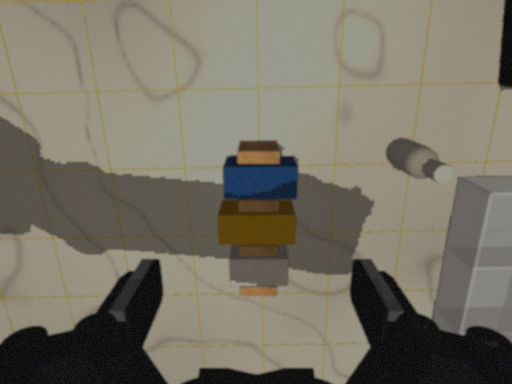

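```bash
python3 - <<'E'
from h import *
px=cv2.imread("pics/w1.png")[:,:,::-1];crop(px,205,130,110,80,7,"pics/w1c.png")
E
```

```text
(no output)
```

View pics/w1c.png

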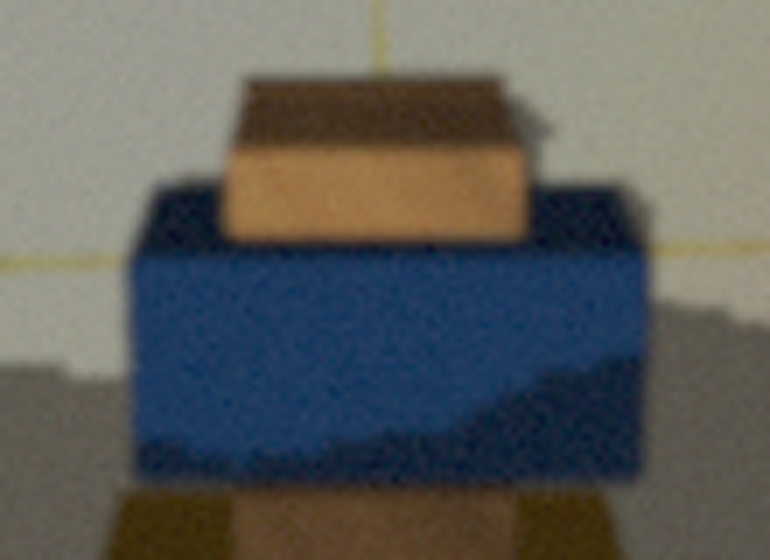

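```bash
python3 - <<'E'
from h import *
o=r.get_obs();f=r.grab_frame("wrist")
c=cam(f,(o['tcp_pos'],o['orientation']))
u=[(a/7-.43+205,b/7-.43+130) for a,b in[(646,250),(642,480),(138,482),(134,254)]]
p,e=fitpose(c,[(.032,.015,.052),(.032,-.015,.052),(-.032,-.015,.052),(-.032,.015,.052)],u,(.557,-.285,-.02));print(p,e.round(1))
plan((p[0],p[1],.1),p[2]);plan((p[0],p[1],.04),p[2])
E
```

```text
[ 0.55887706 -0.28797206 -0.0182151 ] [[ 1.4 -0.2]
 [ 0.7  0.3]
 [-0.7  0.5]
 [-1.5 -0.4]]
t 1.775 shift [0.0102, 0.3327, -0.004] rot [0.0001, -0.0042, -0.0002] j [0.66, 0.47, -0.38, 1.71, 0.21, 1.0, 0.18] F [0.1, -0.7, -0.0] w 0.08531685432363947
t 1.775 shift [0.0102, 0.5327, -0.0039] rot [0.0001, -0.0042, -0.0002] j [0.66, 0.47, -0.38, 1.71, 0.21, 1.0, 0.18] F [0.1, -0.7, -0.0] w 0.08531685432363947
```

step_arm(
  xyz=[
    [0.007, 0.12, 0.0],
    [0.007, 0.25, 0.0],
    [0.007, 0.36, 0.0],
    [0.007, 0.45, 0.0],
    [0.007, 0.51, 0.0],
    [0.007, 0.533, 0.0],
    [0.007, 0.533, 0.0],
  ],
  rotation=[
    [0, 0, 0],
    [0, 0, 0],
    [0, 0, 0],
    [0, 0, 0],
    [0, 0, 0],
    [0, 0, 0],
    [0, 0, 0],
  ],
)

```text
clock: 2.65
tcp_pos: [0.5579, -0.2872, 0.1952]
orientation: [-1.571, 0.02, -0.02]
contact_force: [0.6, 0.3, -0.2]
grip_width: 0.0853
```

```bash
python3 - <<'E'
from h import *
o=r.get_obs();f=r.grab_frame("wrist");cv2.imwrite("pics/w2.png",f["pixels"][:,:,::-1]);print(fwd(o))
g=r.grab_frame("side")["pixels"];crop(g,230,100,130,120,5,"pics/s2.png")
E
```

```text
[ 0.55791773 -0.28722237  0.04019146]
```

View pics/w2.png

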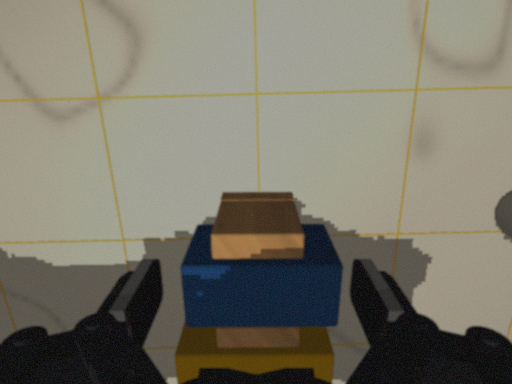

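View pics/s2.png

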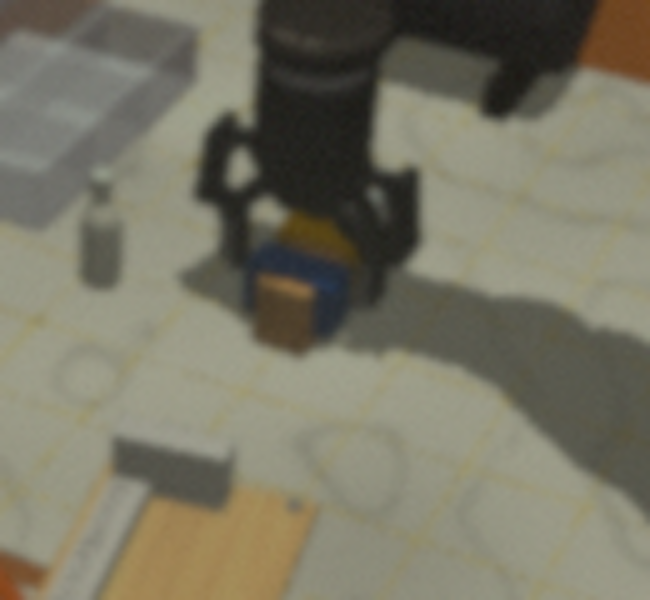

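step_arm(
  xyz=[
    [0.005, 0, 0],
    [0.005, 0, 0],
    [0.005, 0, 0],
    [0.005, 0, 0],
    [0.005, 0, 0],
    [0.005, 0, 0],
  ],
  rotation=[
    [0, 0, 0],
    [0, 0, 0],
    [0, 0, 0],
    [0, 0, 0],
    [0, 0, 0],
    [0, 0, 0],
  ],
  grip=1,
  force=35,
)

```text
clock: 3.5
tcp_pos: [0.5606, -0.2872, 0.1972]
orientation: [-1.573, 0.017, -0.022]
contact_force: [-0.9, -0.1, 6.2]
grip_width: 0.0631
```

```bash
python3 - <<'E'
from h import *
o=r.get_obs();print(fwd(o),o['grip_width'],o['contact_force'])
f=r.grab_frame("wrist");cv2.imwrite("pics/w3.png",f["pixels"][:,:,::-1]);
plan((.5585,-.287,.16),-.02)
E
```

```text
[ 0.56107684 -0.28752796  0.04223468] 0.06313922031624149 [-0.94310067 -0.07790406  6.15501   ]
t 3.55 shift [-0.0056, -0.3926, -0.0001] rot [0.0011, -0.0033, 0.0021] j [0.61, 0.67, -0.33, 1.79, 0.31, 0.72, 0.1] F [0.4, -0.1, 6.8] w 0.06360293871413
```

View pics/w3.png

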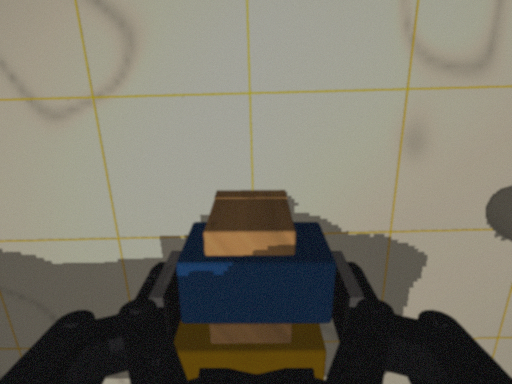

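step_arm(
  xyz=[
    [0, -0.04, 0],
    [0, -0.1, 0],
    [0, -0.2, 0],
    [0, -0.3, 0],
    [0, -0.4, 0],
    [0, -0.4, 0],
  ],
  rotation=[
    [0, 0, 0],
    [0, 0, 0],
    [0, 0, 0],
    [0, 0, 0],
    [0, 0, 0],
    [0, 0, 0],
  ],
)

```text
clock: 4.3
tcp_pos: [0.561, -0.2872, 0.3208]
orientation: [-1.575, 0.013, -0.027]
contact_force: [-0.6, -0.1, -1.3]
grip_width: 0.0633
```

```bash
cat >> h.py <<'E'
JIG=np.array([.5076,.0339,.1695])
def J(x,y,z):
    c,s=np.cos(JIG[2]),np.sin(JIG[2]);return np.array([JIG[0]+c*x-s*y,JIG[1]+s*x+c*y,z])
E
python3 - <<'E'
from h import *
o=r.get_obs();print(fwd(o),o['grip_width'],o['contact_force'])
f=r.grab_frame("wrist");cv2.imwrite("pics/w4.png",f["pixels"][:,:,::-1]);
print(J(.014,-.05,.2))
plan(J(.014,-.05,.2),JIG[2]-np.pi/2)
E
```

```text
[ 0.5623952  -0.28786016  0.16579198] 0.06327401375255488 [-0.63053963 -0.13531279 -1.31929251]
[ 0.52983385 -0.01302181  0.2       ]
t 4.35 shift [-0.124, -0.1242, 0.9102] rot [-0.0009, 0.8761, 0.0044] j [0.65, 0.52, -0.38, 1.73, 0.23, 0.93, 0.16] F [-0.0, 0.3, -2.2] w 0.06312489918316257
```

View pics/w4.png

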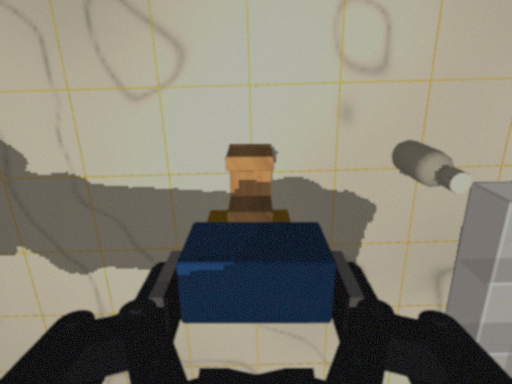

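step_arm(
  xyz=[
    [-0.01, -0.05, 0.1],
    [-0.03, -0.1, 0.25],
    [-0.05, -0.124, 0.4],
    [-0.08, -0.124, 0.6],
    [-0.1, -0.124, 0.75],
    [-0.124, -0.124, 0.87],
    [-0.124, -0.124, 0.91],
    [-0.124, -0.124, 0.91],
    [-0.124, -0.124, 0.91],
    [-0.124, -0.124, 0.91],
    [-0.124, -0.124, 0.91],
  ],
  rotation=[
    [0, 0.1, 0],
    [0, 0.21, 0],
    [0, 0.32, 0],
    [0, 0.43, 0],
    [0, 0.54, 0],
    [0, 0.65, 0],
    [0, 0.76, 0],
    [0, 0.85, 0],
    [0, 0.876, 0.004],
    [0, 0.876, 0.004],
    [0, 0.876, 0.004],
  ],
)

```text
clock: 5.72
tcp_pos: [0.5297, -0.0134, 0.3546]
orientation: [-1.284, 1.082, -1.083]
contact_force: [-0.5, -0.1, -2.0]
grip_width: 0.0632
```

```bash
python3 - <<'E'
from h import *
o=r.get_obs();print(fwd(o),o['grip_width'],o['contact_force'])
plan(J(.014,-.05,.2),JIG[2]-np.pi/2)
f=r.grab_frame("wrist");cv2.imwrite("pics/w5.png",f["pixels"][:,:,::-1]);
c=cam(f,(o['tcp_pos'],o['orientation']))
print({n:proj(c,J(*p)).round(0).tolist() for n,p in dict(fsf=(.055,-.125,.05),fsn=(-.015,-.125,.05),c1=(.065,-.155,.008),c2=(-.065,-.155,.008),r=(.03,0,.018),r2=(.055,0,.018)).items()})
E
```

```text
[ 0.52983925 -0.01333377  0.19964272] 0.06315943325971227 [-0.48463812 -0.05535079 -1.98751976]
t 5.725 shift [-0.0013, -0.0012, 0.0006] rot [-0.0005, 0.0007, -0.0003] j [0.09, 0.31, -0.22, 1.94, 0.08, 0.9, -1.57] F [-0.5, -0.1, -2.0] w 0.06315943325971227
{'fsf': [[346.0, 132.0]], 'fsn': [[339.0, 211.0]], 'c1': [[368.0, 114.0]], 'c2': [[354.0, 240.0]], 'r': [[202.0, 153.0]], 'r2': [[200.0, 126.0]]}
```

View pics/w5.png

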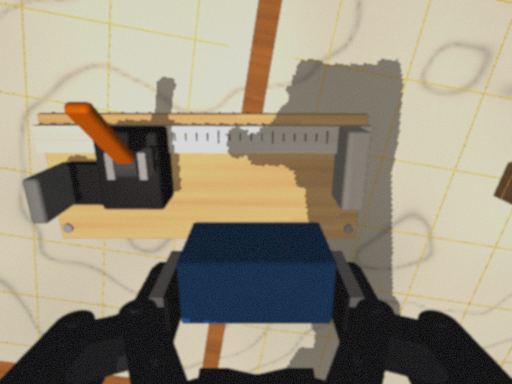

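```bash
python3 - <<'E'
from h import *
px=cv2.imread("pics/w5.png")[:,:,::-1];crop(px,15,85,195,150,4,"pics/w5a.png");crop(px,300,100,90,150,5,"pics/w5b.png")
E
```

```text
(no output)
```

View pics/w5a.png

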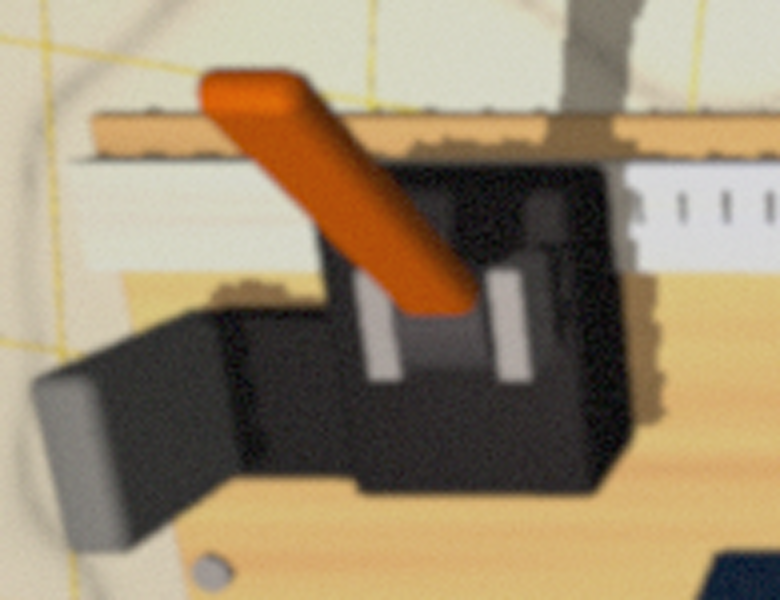

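View pics/w5b.png

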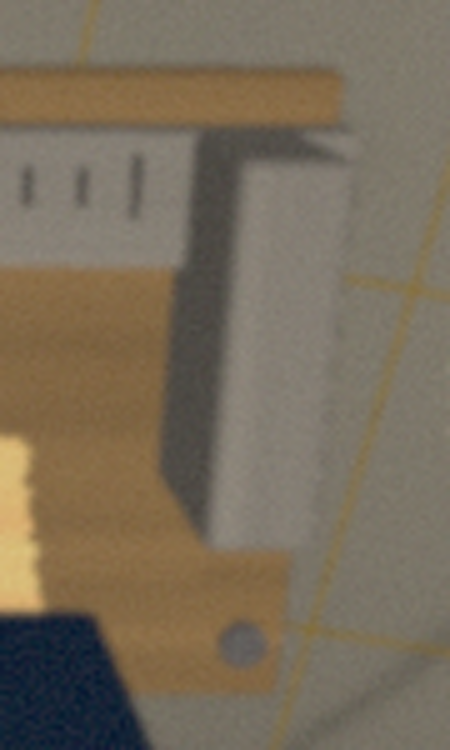

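```bash
python3 - <<'E'
from h import *
o=r.get_obs();f=r.grab_frame("wrist");c=cam(f,(o['tcp_pos'],o['orientation']))
b=lambda L,s,x,y:[((a+.5)/s-.5+x,(q+.5)/s-.5+y) for a,q in L]
U=b([(240,158),(210,547),(310,550),(352,160),(342,68),(275,693)],5,300,100)+b([(92,115),(593,493)],4,15,85)
L=[(.055,-.125,.05),(-.015,-.125,.05),(-.015,-.145,.05),(.055,-.145,.05),(.065,-.155,.008),(-.065,-.155,.008),(.065,.155,.008),(-.015,.04,.05)]
p,e=fitpose(c,L,U,(.5,.03,.17));print(p.round(4),e.round(1).tolist())
p2,e=fitpose(c,L[:4],U[:4],(.5,.03,.17));print(p2.round(4),e.round(1).tolist())
import h
h.JIG=p;
def inv(w): 
    d=w[:2]-p[:2];cs,s=np.cos(p[2]),np.sin(p[2]);return [round(cs*d[0]+s*d[1],4),round(-s*d[0]+cs*d[1],4)]
for u in b([(35,380),(95,375),(130,550),(78,552)],4,15,85): print("tab",inv(back(c,u,.07)))
for u in b([(440,310)],4,15,85): print("lever base",inv(back(c,u,.06)))
# block bottom/top edges in hand: top z
g=fwd(o)
for u in [(182,321),(333,321)]: print("block top near",(R.from_rotvec(o['orientation']).as_matrix().T@(back(c,u,g[2]+.010)-g)).round(4))
E
```

```text
[0.5087 0.0334 0.1704] [[-0.2, -0.4], [-1.3, 0.9], [1.2, 0.3], [1.8, -0.9], [1.0, -0.2], [0.7, 0.6], [-2.0, -0.3], [-8.1, 2.0]]
[0.5081 0.0335 0.174 ] [[-0.8, -0.3], [-1.5, 1.1], [1.0, 0.4], [1.2, -0.8]]
tab [np.float64(0.0192), np.float64(0.1359)]
tab [np.float64(0.0203), np.float64(0.1237)]
tab [np.float64(-0.0179), np.float64(0.1245)]
tab [np.float64(-0.0183), np.float64(0.1355)]
lever base [np.float64(0.0311), np.float64(0.0571)]
block top near [-0.0305 -0.01   -0.0133]
block top near [ 0.0331 -0.01   -0.0133]
```

```bash
sed -i 's/^JIG=.*/JIG=np.array([.5082,.0336,.171])/' h.py; python3 -c "
from h import *
plan(J(.006,-.048,.06),JIG[2]-np.pi/2)
plan(J(.006,-.048,.037),JIG[2]-np.pi/2)"
```

```text
t 5.825 shift [-0.0062, 0.466, -0.0248] rot [-0.0007, -0.0006, -0.0003] j [0.09, 0.31, -0.22, 1.94, 0.08, 0.9, -1.57] F [-0.3, 1.0, -1.8] w 0.06362176270727744
t 5.825 shift [-0.0062, 0.5426, -0.0249] rot [-0.0007, -0.0006, -0.0003] j [0.09, 0.31, -0.22, 1.94, 0.08, 0.9, -1.57] F [-0.3, 1.0, -1.8] w 0.06362176270727744
```

step_arm(
  xyz=[
    [-0.006, 0.1, -0.02],
    [-0.006, 0.22, -0.025],
    [-0.006, 0.34, -0.025],
    [-0.006, 0.43, -0.025],
    [-0.006, 0.48, -0.025],
    [-0.006, 0.51, -0.025],
    [-0.006, 0.522, -0.025],
    [-0.006, 0.53, -0.025],
    [-0.006, 0.535, -0.025],
  ],
  rotation=[
    [0, 0, 0],
    [0, 0, 0],
    [0, 0, 0],
    [0, 0, 0],
    [0, 0, 0],
    [0, 0, 0],
    [0, 0, 0],
    [0, 0, 0],
    [0, 0, 0],
  ],
)

```text
clock: 6.95
tcp_pos: [0.5225, -0.0127, 0.1948]
orientation: [-1.283, 1.082, -1.084]
contact_force: [0.1, -0.6, -2.3]
grip_width: 0.0632
```

```bash
python3 - <<'E'
from h import *
o=r.get_obs();print(fwd(o),o['grip_width'],o['contact_force'])
plan(J(.006,-.048,.037),JIG[2]-np.pi/2)
f=r.grab_frame("wrist");cv2.imwrite("pics/w6.png",f["pixels"][:,:,::-1])
g=r.grab_frame("side")["pixels"];crop(g,200,150,110,150,5,"pics/s6.png")
E
```

```text
[ 0.52287544 -0.01263307  0.03977795] 0.0631803391861188 [ 0.13288644 -0.63676313 -2.34581747]
t 6.95 shift [-0.0003, 0.0093, -0.0008] rot [-0.0015, -0.0006, -0.0002] j [0.04, 0.54, -0.17, 2.06, 0.17, 0.56, -1.65] F [0.1, -0.6, -2.3] w 0.0631803391861188
```

View pics/w6.png

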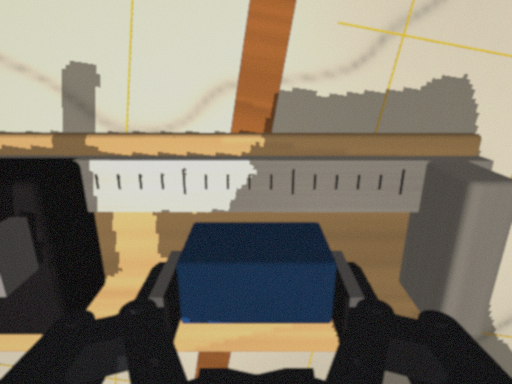

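View pics/s6.png

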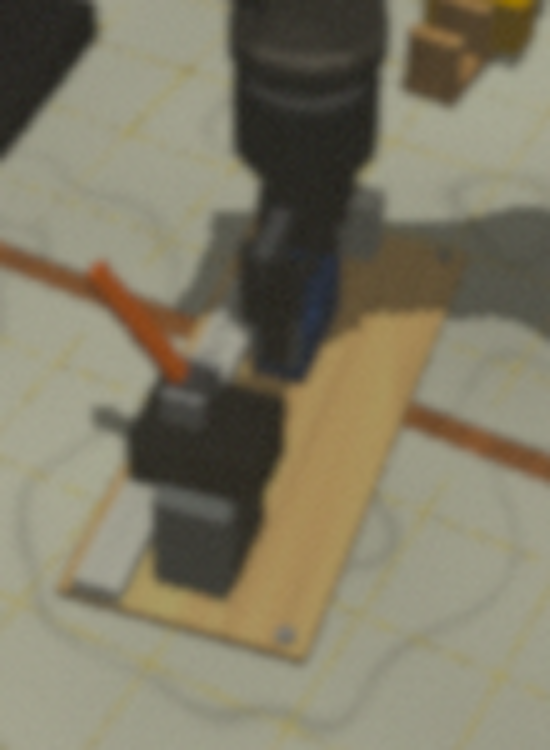

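step_arm(
  xyz=[
    [0, 0.004, 0],
    [0, 0.008, 0],
    [0, 0.01, 0],
    [0, 0.01, 0],
  ],
  rotation=[
    [0, 0, 0],
    [0, 0, 0],
    [0, 0, 0],
    [0, 0, 0],
  ],
)

```text
clock: 7.55
tcp_pos: [0.5226, -0.0127, 0.1932]
orientation: [-1.283, 1.081, -1.084]
contact_force: [-3.4, 0.9, 16.1]
grip_width: 0.0633
```

step_arm(
  xyz=[
    [0, -0.002, 0],
    [0, -0.002, 0],
    [0, -0.002, 0],
    [0, -0.002, 0],
    [0, -0.002, 0],
    [0, -0.002, 0],
  ],
  rotation=[
    [0, 0, 0],
    [0, 0, 0],
    [0, 0, 0],
    [0, 0, 0],
    [0, 0, 0],
    [0, 0, 0],
  ],
  grip=0,
)

```text
clock: 8.3
tcp_pos: [0.5226, -0.0127, 0.1937]
orientation: [-1.283, 1.081, -1.084]
contact_force: [1.0, 1.0, -0.2]
grip_width: 0.0855
```

```bash
python3 - <<'E'
from h import *
o=r.get_obs();print(fwd(o),o['grip_width'],o['contact_force'])
f=r.grab_frame("wrist");cv2.imwrite("pics/w7.png",f["pixels"][:,:,::-1])
plan(J(.006,-.048,.16),JIG[2]-np.pi/2)
E
```

```text
[ 0.52294901 -0.01262767  0.03869347] 0.08554573324052588 [ 0.95497628  1.02312584 -0.18891559]
t 8.35 shift [0.0, -0.4043, -0.0001] rot [-0.0014, -0.0006, 0.0001] j [0.04, 0.54, -0.17, 2.06, 0.17, 0.55, -1.65] F [-0.3, -0.4, 0.8] w 0.08558139314887994
```

View pics/w7.png

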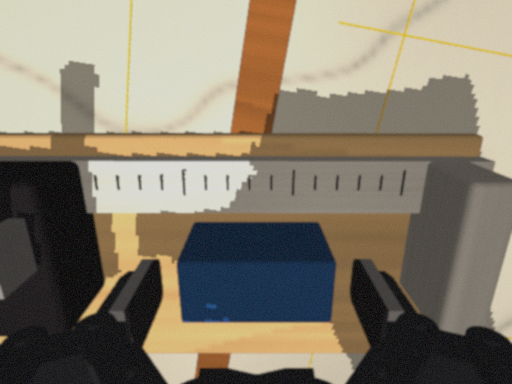

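step_arm(
  xyz=[
    [0, -0.08, 0],
    [0, -0.2, 0],
    [0, -0.33, 0],
    [0, -0.44, 0],
    [0, -0.44, 0],
  ],
  rotation=[
    [0, 0, 0],
    [0, 0, 0],
    [0, 0, 0],
    [0, 0, 0],
    [0, 0, 0],
  ],
)

```text
clock: 8.98
tcp_pos: [0.5232, -0.0126, 0.3283]
orientation: [-1.279, 1.078, -1.087]
contact_force: [0.1, -0.2, -1.0]
grip_width: 0.0853
```

```bash
python3 - <<'E'
from h import *
plan(J(.001,.178,.17),JIG[2])
o=r.get_obs();f=r.grab_frame("wrist");cv2.imwrite("pics/w8.png",f["pixels"][:,:,::-1])
E
```

```text
t 8.975 shift [-0.7537, 0.01, -0.0207] rot [-0.0033, -1.0008, 0.0043] j [0.09, 0.33, -0.22, 1.98, 0.1, 0.83, -1.59] F [0.1, -0.2, -1.0] w 0.08527652123981755
```

View pics/w8.png

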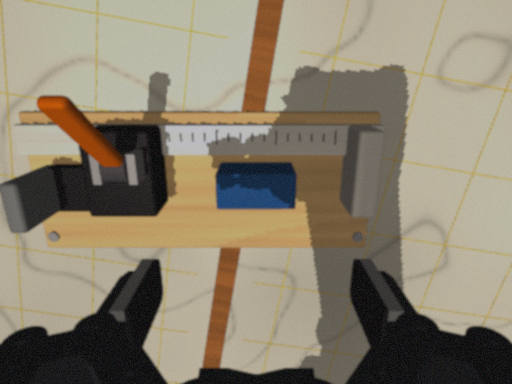

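step_arm(
  xyz=[
    [-0.08, 0, 0],
    [-0.18, 0, 0],
    [-0.28, 0, 0],
    [-0.4, 0, -0.01],
    [-0.5, 0, -0.01],
    [-0.62, 0, -0.02],
    [-0.7, 0.01, -0.02],
    [-0.754, 0.01, -0.02],
    [-0.754, 0.01, -0.02],
    [-0.754, 0.01, -0.02],
    [-0.754, 0.01, -0.02],
  ],
  rotation=[
    [0, -0.11, 0],
    [0, -0.22, 0],
    [0, -0.33, 0],
    [0, -0.44, 0],
    [0, -0.55, 0],
    [0, -0.66, 0],
    [0, -0.77, 0],
    [0, -0.88, 0],
    [-0.003, -1, 0.004],
    [-0.003, -1, 0.004],
    [-0.003, -1, 0.004],
  ],
  grip=1,
)

```text
clock: 10.4
tcp_pos: [0.4782, 0.2087, 0.3226]
orientation: [-1.567, -0.127, 0.133]
contact_force: [1.0, 0.2, 0.1]
grip_width: 0.0
```

```bash
python3 - <<'E'
from h import *
plan(J(.001,.178,.05),JIG[2])
o=r.get_obs();f=r.grab_frame("wrist");cv2.imwrite("pics/w9.png",f["pixels"][:,:,::-1])
c=cam(f,(o['tcp_pos'],o['orientation']))
print({k:proj(c,J(*v)).round().tolist() for k,v in dict(tA=(.02,.137,.07),tB=(-.02,.137,.07),tC=(.02,.123,.07),fsi=(.055,-.125,.05),fsn=(-.015,-.125,.05)).items()})
E
```

```text
t 10.4 shift [0.0039, 0.392, 0.001] rot [-0.0001, -0.0033, -0.0024] j [-0.03, 0.39, -0.62, 1.96, 0.29, 0.87, -0.63] F [1.0, 0.2, 0.1] w 2.8163487590532567e-05
{'tA': [[285.0, 252.0]], 'tB': [[232.0, 252.0]], 'tC': [[285.0, 268.0]], 'fsi': [[311.0, 460.0]], 'fsn': [[245.0, 460.0]]}
```

View pics/w9.png

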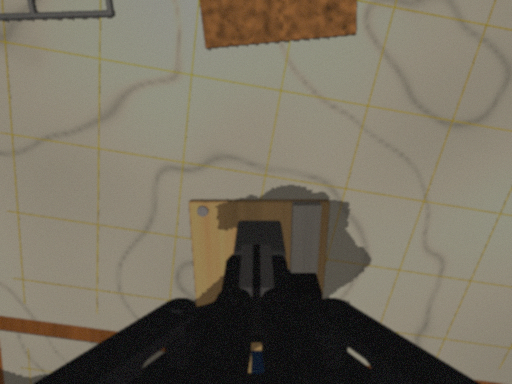

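step_arm(
  xyz=[
    [0.004, 0.1, 0],
    [0.004, 0.22, 0],
    [0.004, 0.32, 0],
    [0.004, 0.38, 0],
    [0.004, 0.392, 0],
    [0.004, 0.392, 0],
  ],
  rotation=[
    [0, -0.003, -0.002],
    [0, -0.003, -0.002],
    [0, -0.003, -0.002],
    [0, -0.003, -0.002],
    [0, -0.003, -0.002],
    [0, -0.003, -0.002],
  ],
)

```text
clock: 11.2
tcp_pos: [0.4794, 0.2092, 0.2058]
orientation: [-1.566, -0.135, 0.134]
contact_force: [-0.1, -0.4, 1.0]
grip_width: -0.0001
```

```bash
python3 - <<'E'
from h import *
plan(J(.001,.178-.11,.05),JIG[2]);print(fwd())
g=r.grab_frame("side")["pixels"];crop(g,180,150,130,150,5,"pics/s10.png")
E
```

```text
t 11.2 shift [-0.0015, 0.0026, -0.3664] rot [-0.0002, -0.0002, 0.0004] j [-0.12, 0.57, -0.52, 2.03, 0.45, 0.65, -0.77] F [-0.1, -0.4, 1.0] w -7.933357102071108e-05
[0.4794823  0.20924315 0.05080921]
```

View pics/s10.png

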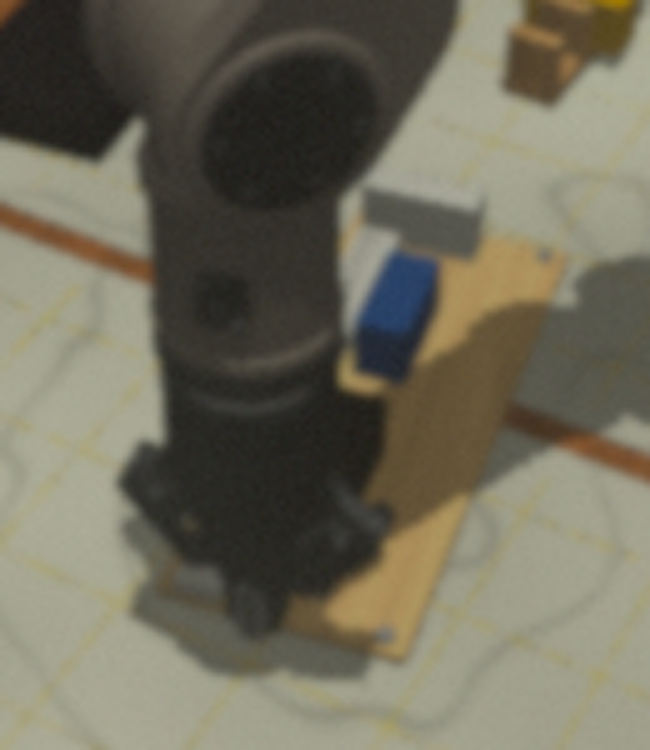

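step_arm(
  xyz=[
    [0, 0.002, -0.03],
    [0, 0.002, -0.06],
    [0, 0.002, -0.09],
    [0, 0.002, -0.12],
    [0, 0.002, -0.15],
    [0, 0.002, -0.18],
    [0, 0.002, -0.21],
    [0, 0.002, -0.24],
    [0, 0.002, -0.27],
    [0, 0.002, -0.3],
    [0, 0.002, -0.3],
  ],
  rotation=[
    [0, 0, 0],
    [0, 0, 0],
    [0, 0, 0],
    [0, 0, 0],
    [0, 0, 0],
    [0, 0, 0],
    [0, 0, 0],
    [0, 0, 0],
    [0, 0, 0],
    [0, 0, 0],
    [0, 0, 0],
  ],
)

```text
clock: 12.62
tcp_pos: [0.4947, 0.1211, 0.2058]
orientation: [-1.564, -0.136, 0.133]
contact_force: [-1.5, 3.8, 2.2]
grip_width: 0.0001
```

```bash
python3 - <<'E'
from h import *
plan(J(.001,.056,.05),JIG[2]);print(fwd())
f=r.grab_frame("top");crop(f["pixels"],180,165,130,85,6,"pics/t11.png")
E
```

```text
t 12.625 shift [-0.0018, 0.0023, -0.1084] rot [-0.0015, 0.0001, 0.0012] j [0.05, 0.55, -0.52, 2.07, 0.45, 0.63, -0.6] F [-1.5, 3.8, 2.2] w 0.00014044461675364215
[0.49488443 0.12149221 0.05076432]
```

View pics/t11.png

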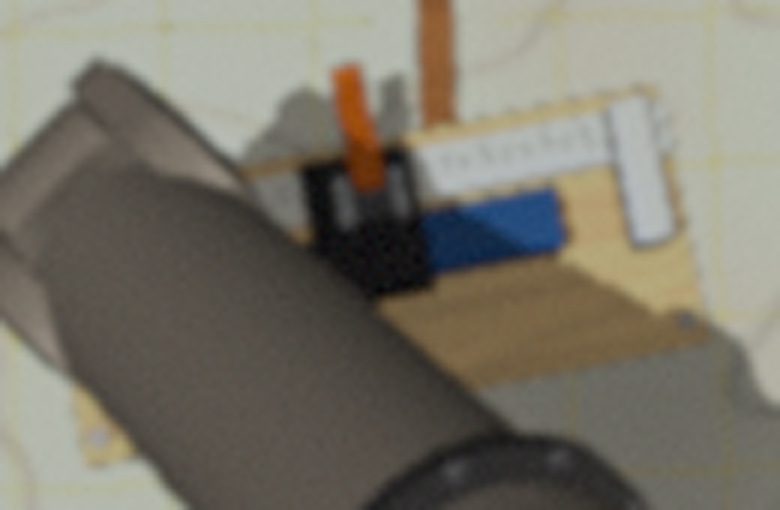

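step_arm(
  xyz=[
    [0, 0.002, -0.02],
    [0, 0.002, -0.04],
    [0, 0.002, -0.06],
    [0, 0.002, -0.075],
    [0, 0.002, -0.085],
    [0, 0.002, -0.085],
  ],
  rotation=[
    [0, 0, 0],
    [0, 0, 0],
    [0, 0, 0],
    [0, 0, 0],
    [0, 0, 0],
    [0, 0, 0],
  ],
)

```text
clock: 13.42
tcp_pos: [0.4987, 0.0973, 0.2056]
orientation: [-1.562, -0.137, 0.134]
contact_force: [-2.8, 6.1, 4.7]
grip_width: 0.0004
```

```bash
python3 - <<'E'
from h import *
plan(J(.001,.056,.05),JIG[2]);print(fwd())
f=r.grab_frame("top");crop(f["pixels"],180,165,130,85,6,"pics/t12.png")
E
```

```text
t 13.425 shift [-0.0016, 0.0019, -0.028] rot [-0.0026, 0.0011, 0.0016] j [0.1, 0.55, -0.52, 2.07, 0.45, 0.63, -0.55] F [-2.8, 6.1, 4.7] w 0.0003790765208497048
[0.49898029 0.09799335 0.05059295]
```

View pics/t12.png

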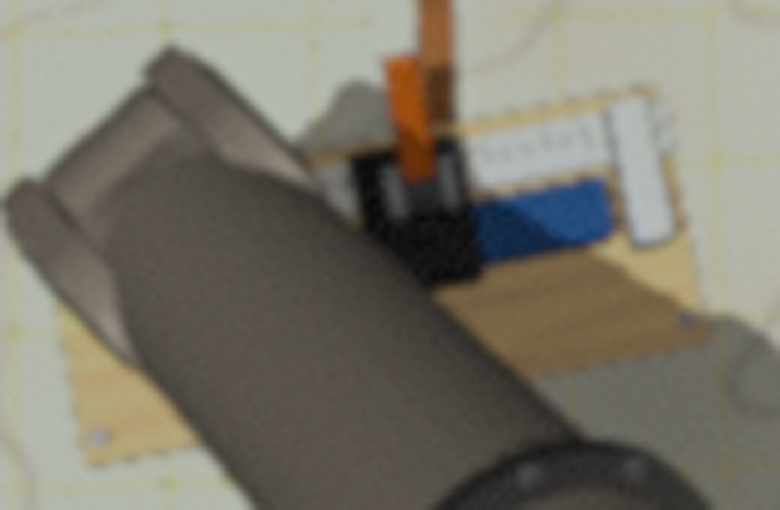

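step_arm(
  xyz=[
    [0, 0.002, -0.006],
    [0, 0.002, -0.012],
    [0, 0.002, -0.012],
  ],
  rotation=[
    [0, 0, 0],
    [0, 0, 0],
    [0, 0, 0],
  ],
)

```text
clock: 13.85
tcp_pos: [0.499, 0.0953, 0.2054]
orientation: [-1.56, -0.139, 0.135]
contact_force: [-3.3, 7.6, 4.7]
grip_width: 0.0
```

step_arm(
  xyz=[
    [0, 0.002, -0.004],
    [0, 0.002, -0.008],
    [0, 0.002, -0.008],
  ],
  rotation=[
    [0, 0, 0],
    [0, 0, 0],
    [0, 0, 0],
  ],
)

```text
clock: 14.22
tcp_pos: [0.4991, 0.0943, 0.2053]
orientation: [-1.558, -0.141, 0.135]
contact_force: [-3.2, 5.6, 3.6]
grip_width: -0.0
```

```bash
python3 - <<'E'
from h import *
plan(J(.001,.056,.05),JIG[2]);print(fwd())
f=r.grab_frame("top");crop(f["pixels"],230,165,80,60,9,"pics/t13.png")
E
```

```text
t 14.225 shift [-0.0014, 0.0007, -0.0178] rot [-0.0053, 0.0031, 0.0026] j [0.11, 0.55, -0.52, 2.07, 0.45, 0.62, -0.54] F [-3.2, 5.6, 3.6] w -2.8427369784764323e-05
[0.4995427  0.09564    0.05026064]
```

View pics/t13.png

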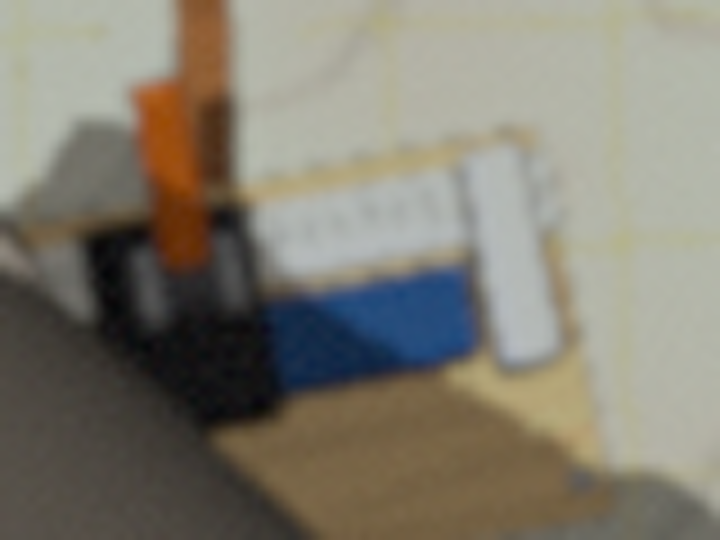

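step_arm(
  xyz=[
    [0, 0.002, -0.008],
    [0, 0.002, -0.016],
    [0, 0.002, -0.022],
    [0, 0.002, -0.022],
  ],
  rotation=[
    [0, 0, 0],
    [0, 0, 0],
    [0, 0, 0],
    [0, 0, 0],
  ],
)

```text
clock: 14.78
tcp_pos: [0.4999, 0.0893, 0.2051]
orientation: [-1.555, -0.142, 0.136]
contact_force: [-3.8, 6.6, 5.7]
grip_width: 0.0001
```

```bash
python3 - <<'E'
from h import *
plan(J(.001,.056,.05),JIG[2]);print(fwd())
f=r.grab_frame("top");crop(f["pixels"],230,165,80,60,9,"pics/t14.png")
E
```

```text
t 14.775 shift [-0.0011, 0.0003, -0.0011] rot [-0.0066, 0.0041, 0.0031] j [0.12, 0.55, -0.52, 2.07, 0.45, 0.62, -0.52] F [-3.8, 6.6, 5.7] w 0.00011202321608887483
[0.50038919 0.09104916 0.05011804]
```

View pics/t14.png

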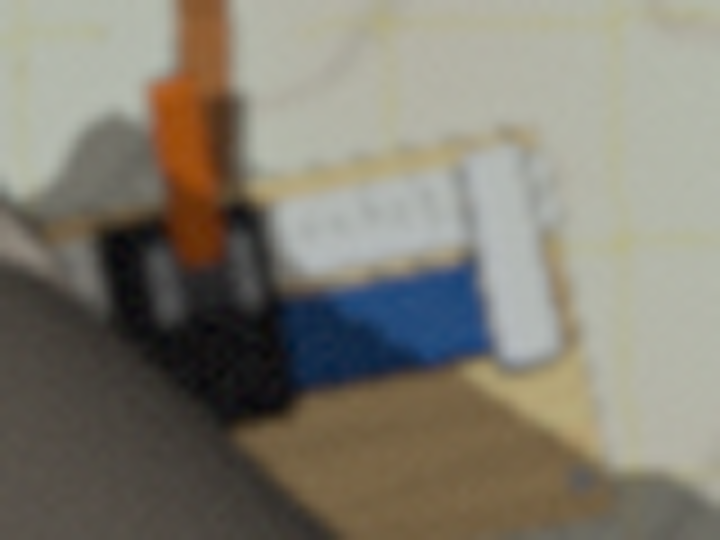

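step_arm(
  xyz=[
    [0, 0.001, -0.008],
    [0, 0.001, -0.014],
    [0, 0.001, -0.014],
  ],
  rotation=[
    [0, 0, 0],
    [0, 0, 0],
    [0, 0, 0],
  ],
)

```text
clock: 15.2
tcp_pos: [0.5, 0.088, 0.2052]
orientation: [-1.551, -0.145, 0.138]
contact_force: [-3.5, 11.1, 3.2]
grip_width: 0.0001
```

```bash
python3 - <<'E'
from h import *
print(fwd(),r.get_obs()['contact_force'])
E
```

```text
[0.50049378 0.09041899 0.05018829] [-3.45992023 11.06075603  3.22221261]
```

step_arm(
  xyz=[
    [0, 0.001, -0.012],
    [0, 0.001, -0.02],
    [0, 0.001, -0.024],
    [0, 0.001, -0.024],
  ],
  rotation=[
    [0, 0, 0],
    [0, 0, 0],
    [0, 0, 0],
    [0, 0, 0],
  ],
)

```text
clock: 15.7
tcp_pos: [0.5, 0.0867, 0.2053]
orientation: [-1.542, -0.15, 0.142]
contact_force: [-6.5, 19.5, 2.5]
grip_width: -0.0002
```

```bash
python3 - <<'E'
from h import *
print(fwd(),r.get_obs()['contact_force'])
f=r.grab_frame("top");crop(f["pixels"],230,165,80,60,9,"pics/t15.png")
E
```

```text
[0.50046988 0.09039304 0.05030997] [-6.51715025 19.49348265  2.52820035]
```

View pics/t15.png

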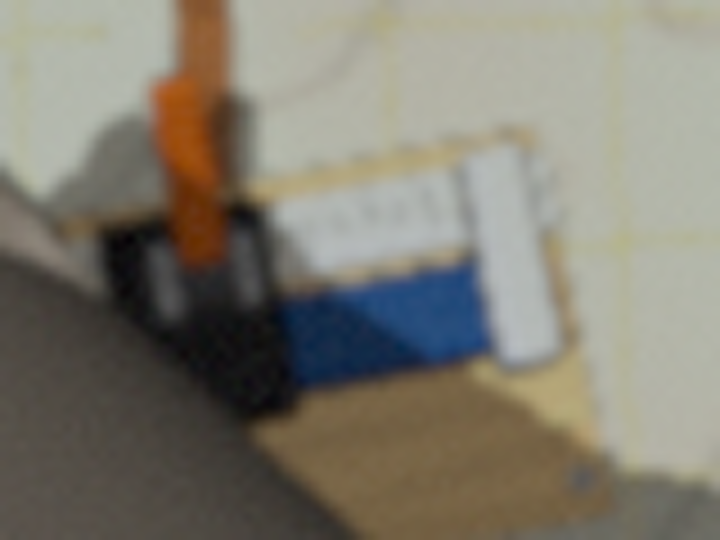

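```bash
python3 - <<'E'
from h import *
g=fwd();d=g[:2]-JIG[:2];c,s=np.cos(JIG[2]),np.sin(JIG[2]);print("jig y tool",-s*d[0]+c*d[1])
plan(J(.001,.1,.05),JIG[2]);plan(J(.001,.11,.2),JIG[2]);plan(J(.15,-.039,.2),JIG[2])
E
```

```text
jig y tool 0.05728197521728506
t 15.75 shift [0.0027, 0.0044, 0.1541] rot [-0.0145, 0.0099, 0.0047] j [0.14, 0.55, -0.53, 2.07, 0.44, 0.62, -0.5] F [-6.4, 19.0, 2.1] w 0.0001684046529144484
t 15.75 shift [0.007, -0.4947, 0.1988] rot [-0.0145, 0.0099, 0.0047] j [0.14, 0.55, -0.53, 2.07, 0.44, 0.62, -0.5] F [-6.4, 19.0, 2.1] w 0.0001684046529144484
t 15.75 shift [0.4959, -0.5025, -0.3054] rot [-0.0145, 0.0099, 0.0047] j [0.14, 0.55, -0.53, 2.07, 0.44, 0.62, -0.5] F [-6.4, 19.0, 2.1] w 0.0001684046529144484
```

step_arm(
  xyz=[
    [0, 0, 0.04],
    [0.002, -0.01, 0.1],
    [0.004, -0.1, 0.16],
    [0.007, -0.25, 0.19],
    [0.007, -0.4, 0.19],
    [0.007, -0.5, 0.19],
    [0.1, -0.5, 0.14],
    [0.25, -0.5, 0.0],
    [0.4, -0.5, -0.15],
    [0.496, -0.5, -0.305],
    [0.496, -0.5, -0.305],
    [0.496, -0.5, -0.305],
  ],
  rotation=[
    [0, 0, 0],
    [-0.014, 0.01, 0.005],
    [-0.014, 0.01, 0.005],
    [-0.014, 0.01, 0.005],
    [-0.014, 0.01, 0.005],
    [-0.014, 0.01, 0.005],
    [-0.014, 0.01, 0.005],
    [-0.014, 0.01, 0.005],
    [-0.014, 0.01, 0.005],
    [-0.014, 0.01, 0.005],
    [-0.014, 0.01, 0.005],
    [-0.014, 0.01, 0.005],
  ],
)

```text
clock: 17.25
tcp_pos: [0.6623, 0.0208, 0.3537]
orientation: [-1.566, -0.132, 0.135]
contact_force: [-0.1, 0.6, 0.3]
grip_width: 0.0002
```

```bash
python3 - <<'E'
from h import *
plan(J(.15,-.039,.118),JIG[2])
f=r.grab_frame("top");crop(f["pixels"],210,145,110,85,7,"pics/t16.png")
f=r.grab_frame("side");crop(f["pixels"],200,120,110,150,5,"pics/s16.png")
o=r.get_obs();f=r.grab_frame("wrist");cv2.imwrite("pics/w16.png",f["pixels"][:,:,::-1])
c=cam(f,(o['tcp_pos'],o['orientation']))
print(proj(c,[J(.095,-.039,.115),J(.03,-.039,.06),J(-.015,-.061,.05),J(-.015,-.125,.05)]).round())
E
```

```text
t 17.25 shift [0.0018, 0.2691, -0.0007] rot [-0.0007, -0.0004, -0.0011] j [0.26, 0.56, -0.55, 1.61, 0.32, 1.07, -0.21] F [-0.1, 0.6, 0.3] w 0.0002348103328546145
[[177. 211.]
 [114. 186.]
 [ 71. 206.]
 [ 84. 269.]]
```

View pics/t16.png

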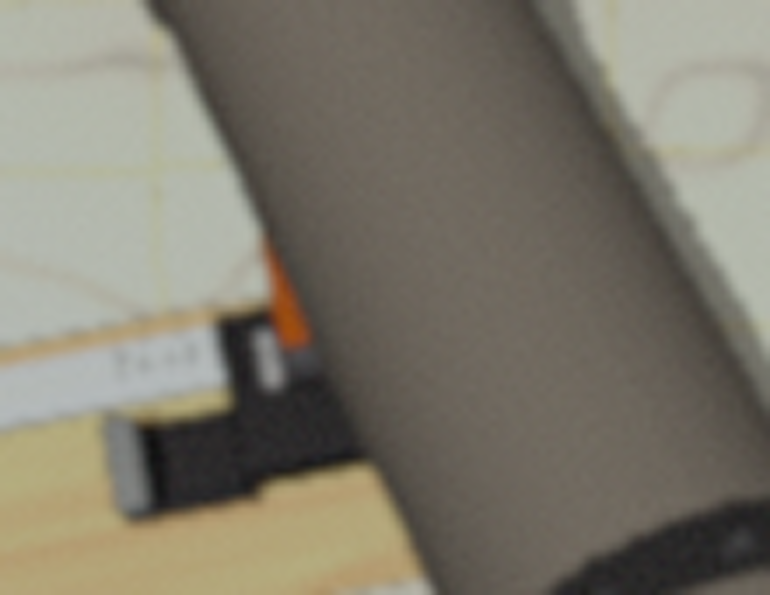

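View pics/s16.png

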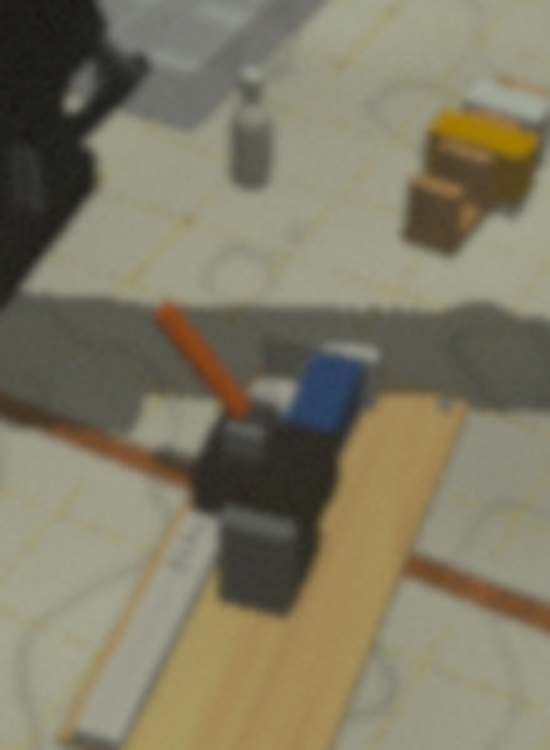

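View pics/w16.png

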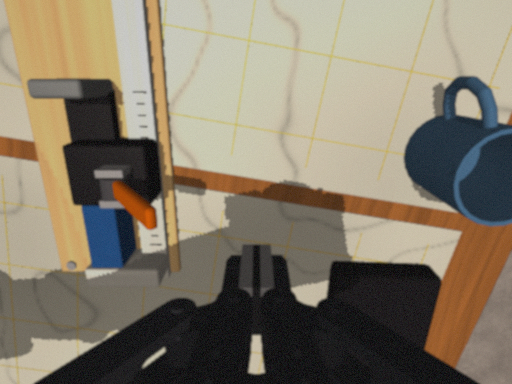

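```bash
python3 - <<'E'
from h import *
o=r.get_obs();f=r.grab_frame("wrist");c=cam(f,(o['tcp_pos'],o['orientation']))
for a in (0,.15,.3,.45,.6):
    ph=a-.87;print(a,proj(c,J(.03-.085*np.sin(ph),-.039,.06+.085*np.cos(ph))).round(0))
t=r.grab_frame("top");ct=cam(t);print("mug",back(ct,(228,97),.09),back(ct,(228,108),0.09))
plan(J(.135,-.039,.118),JIG[2]);plan(J(.02,-.039,.118),JIG[2])
E
```

```text
0 [[177. 211.]]
0.15 [[161. 216.]]
0.3 [[141. 221.]]
0.45 [[120. 225.]]
0.6 [[ 97. 228.]]
mug [0.82488057 0.0622016  0.09      ] [0.79243711 0.06291025 0.09      ]
t 17.5 shift [-0.0488, 0.2721, -0.0049] rot [-0.0005, 0.0012, -0.0002] j [0.26, 0.56, -0.55, 1.61, 0.32, 1.07, -0.21] F [-0.2, 0.5, -0.1] w -0.00036440222705143055
t 17.5 shift [-0.4321, 0.2723, -0.0042] rot [-0.0005, 0.0012, -0.0002] j [0.26, 0.56, -0.55, 1.61, 0.32, 1.07, -0.21] F [-0.2, 0.5, -0.1] w -0.00036440222705143055
```

step_arm(
  xyz=[
    [-0.03, 0.02, -0.004],
    [-0.049, 0.08, -0.005],
    [-0.049, 0.17, -0.005],
    [-0.049, 0.25, -0.005],
    [-0.049, 0.272, -0.005],
    [-0.049, 0.272, -0.005],
  ],
  rotation=[
    [0, 0.001, 0],
    [0, 0.001, 0],
    [0, 0.001, 0],
    [0, 0.001, 0],
    [0, 0.001, 0],
    [0, 0.001, 0],
  ],
)

```text
clock: 18.25
tcp_pos: [0.6475, 0.0181, 0.2724]
orientation: [-1.566, -0.133, 0.136]
contact_force: [-0.9, 0.9, 0.0]
grip_width: -0.0
```

```bash
python3 - <<'E'
from h import *
for x,z in [(.05,.118),(.006,.118),(-.008,.1115),(-.015,.0975),(-.018,.08)]: plan(J(x,-.039,z),JIG[2])
o=r.get_obs();f=r.grab_frame("wrist");cv2.imwrite("pics/w17.png",f["pixels"][:,:,::-1])
E
```

```text
t 18.25 shift [-0.2821, -0.0015, 0.0001] rot [-0.0006, 0.0002, -0.001] j [0.24, 0.63, -0.52, 1.7, 0.38, 0.91, -0.25] F [-0.9, 0.9, 0.0] w -3.271203059617635e-05
t 18.25 shift [-0.4288, -0.0013, 0.0002] rot [-0.0006, 0.0002, -0.001] j [0.24, 0.63, -0.52, 1.7, 0.38, 0.91, -0.25] F [-0.9, 0.9, 0.0] w -3.271203059617635e-05
t 18.25 shift [-0.4754, 0.0205, 0.0002] rot [-0.0006, 0.0002, -0.001] j [0.24, 0.63, -0.52, 1.7, 0.38, 0.91, -0.25] F [-0.9, 0.9, 0.0] w -3.271203059617635e-05
t 18.25 shift [-0.4987, 0.0672, 0.0001] rot [-0.0006, 0.0002, -0.001] j [0.24, 0.63, -0.52, 1.7, 0.38, 0.91, -0.25] F [-0.9, 0.9, 0.0] w -3.271203059617635e-05
t 18.25 shift [-0.5086, 0.1255, 0.0001] rot [-0.0006, 0.0002, -0.001] j [0.24, 0.63, -0.52, 1.7, 0.38, 0.91, -0.25] F [-0.9, 0.9, 0.0] w -3.271203059617635e-05
```

View pics/w17.png

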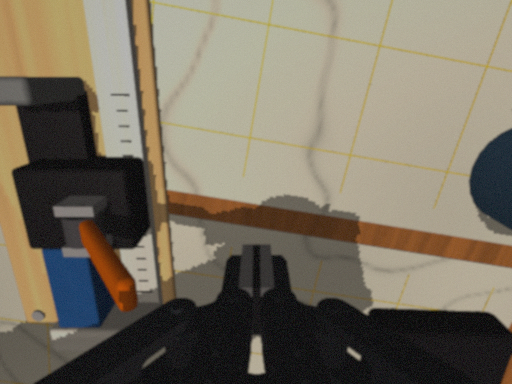

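step_arm(
  xyz=[
    [-0.05, 0, 0],
    [-0.09, 0, 0],
    [-0.13, 0, 0],
    [-0.17, 0, 0],
    [-0.21, 0, 0],
    [-0.25, 0, 0],
    [-0.28, 0, 0],
    [-0.28, 0, 0],
  ],
  rotation=[
    [0, 0, 0],
    [0, 0, 0],
    [0, 0, 0],
    [0, 0, 0],
    [0, 0, 0],
    [0, 0, 0],
    [0, 0, 0],
    [0, 0, 0],
  ],
)

```text
clock: 19.3
tcp_pos: [0.5684, 0.0048, 0.2793]
orientation: [-1.566, -0.145, 0.124]
contact_force: [4.1, 0.2, 33.7]
grip_width: -0.0002
```

```bash
python3 - <<'E'
from h import *
for x,z in [(.006,.118),(-.008,.1115),(-.015,.0975),(-.018,.08)]: plan(J(x,-.039,z),JIG[2])
o=r.get_obs();f=r.grab_frame("wrist");cv2.imwrite("pics/w18.png",f["pixels"][:,:,::-1])
f=r.grab_frame("side");crop(f["pixels"],200,120,110,150,5,"pics/s18.png")
E
```

```text
t 19.3 shift [-0.1617, 0.0187, -0.0012] rot [0.0005, 0.0, 0.0084] j [0.31, 0.51, -0.55, 1.9, 0.36, 0.82, -0.26] F [4.1, 0.2, 33.7] w -0.00020964160083913877
t 19.3 shift [-0.2087, 0.0398, -0.0011] rot [0.0005, 0.0, 0.0084] j [0.31, 0.51, -0.55, 1.9, 0.36, 0.82, -0.26] F [4.1, 0.2, 33.7] w -0.00020964160083913877
t 19.3 shift [-0.2326, 0.0861, -0.0011] rot [0.0005, 0.0, 0.0084] j [0.31, 0.51, -0.55, 1.9, 0.36, 0.82, -0.26] F [4.1, 0.2, 33.7] w -0.00020964160083913877
t 19.3 shift [-0.2434, 0.1443, -0.0011] rot [0.0005, 0.0, 0.0084] j [0.31, 0.51, -0.55, 1.9, 0.36, 0.82, -0.26] F [4.1, 0.2, 33.7] w -0.00020964160083913877
```

View pics/w18.png

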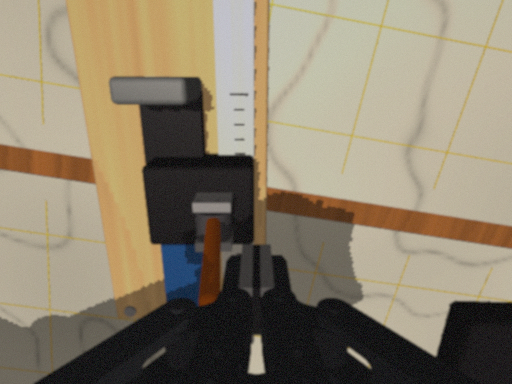

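View pics/s18.png

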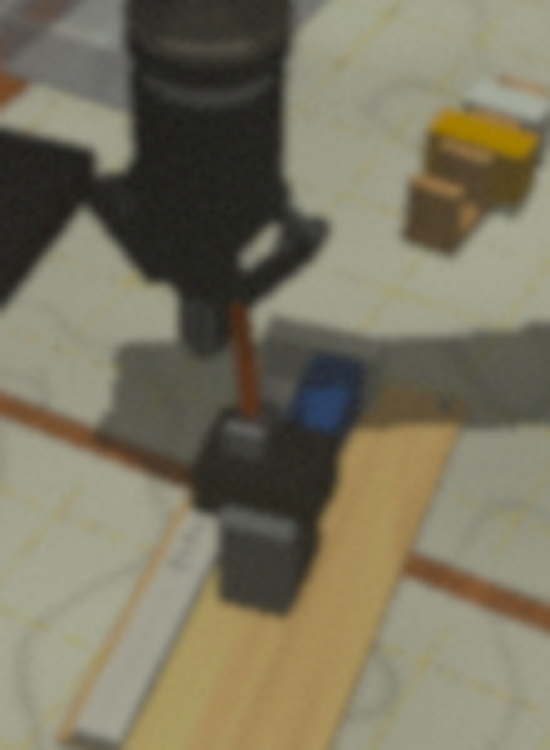

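step_arm(
  xyz=[
    [0.01, -0.03, 0],
    [0.01, -0.08, 0],
    [0.01, -0.1, 0],
    [0.01, -0.1, 0],
  ],
  rotation=[
    [0, 0, 0],
    [0, 0, 0.004],
    [0, 0, 0.008],
    [0, 0, 0.008],
  ],
)

```text
clock: 19.9
tcp_pos: [0.5707, 0.0051, 0.3091]
orientation: [-1.568, -0.134, 0.135]
contact_force: [-0.1, 0.0, 0.3]
grip_width: 0.0
```

```bash
python3 - <<'E'
from h import *
for x,z in [(.05,.147),(.02,.145),(-.01,.13),(-.02,.11),(-.025,.09),(-.025,.08)]: plan(J(x,-.039,z),JIG[2])
o=r.get_obs();f=r.grab_frame("wrist");cv2.imwrite("pics/w19.png",f["pixels"][:,:,::-1])
f=r.grab_frame("side");crop(f["pixels"],200,120,110,150,5,"pics/s19.png")
E
```

```text
t 19.9 shift [-0.0226, 0.0238, -0.001] rot [0.0006, -0.0, -0.0003] j [0.32, 0.48, -0.56, 1.87, 0.32, 0.89, -0.23] F [-0.1, 0.0, 0.3] w 2.228485685890599e-05
t 19.9 shift [-0.1226, 0.0305, -0.001] rot [0.0006, -0.0, -0.0003] j [0.32, 0.48, -0.56, 1.87, 0.32, 0.89, -0.23] F [-0.1, 0.0, 0.3] w 2.228485685890599e-05
t 19.9 shift [-0.2226, 0.0806, -0.001] rot [0.0006, -0.0, -0.0003] j [0.32, 0.48, -0.56, 1.87, 0.32, 0.89, -0.23] F [-0.1, 0.0, 0.3] w 2.228485685890599e-05
t 19.9 shift [-0.2559, 0.1472, -0.0009] rot [0.0006, -0.0, -0.0003] j [0.32, 0.48, -0.56, 1.87, 0.32, 0.89, -0.23] F [-0.1, 0.0, 0.3] w 2.228485685890599e-05
t 19.9 shift [-0.2725, 0.2139, -0.0008] rot [0.0006, -0.0, -0.0003] j [0.32, 0.48, -0.56, 1.87, 0.32, 0.89, -0.23] F [-0.1, 0.0, 0.3] w 2.228485685890599e-05
t 19.9 shift [-0.2725, 0.2472, -0.0008] rot [0.0006, -0.0, -0.0003] j [0.32, 0.48, -0.56, 1.87, 0.32, 0.89, -0.23] F [-0.1, 0.0, 0.3] w 2.228485685890599e-05
```

View pics/w19.png

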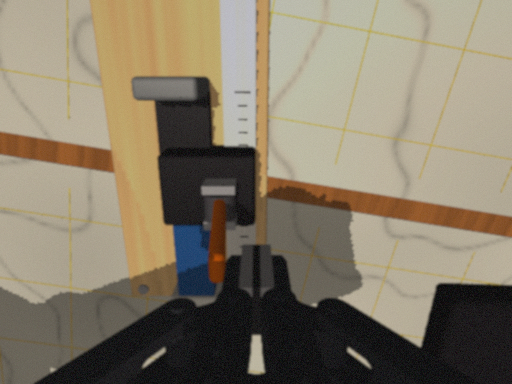

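View pics/s19.png

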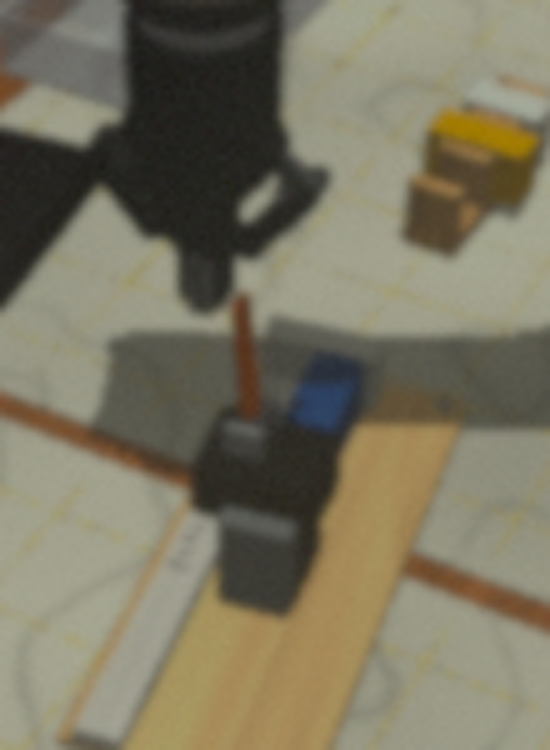

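step_arm(
  xyz=[
    [-0.03, 0.025, 0],
    [-0.056, 0.037, 0],
    [-0.09, 0.045, 0],
    [-0.12, 0.052, 0],
    [-0.153, 0.06, 0],
    [-0.175, 0.075, 0],
    [-0.196, 0.09, 0],
    [-0.196, 0.09, 0],
  ],
  rotation=[
    [0, 0, 0],
    [0, 0, 0],
    [0, 0, 0],
    [0, 0, 0],
    [0, 0, 0],
    [0, 0, 0],
    [0, 0, 0],
    [0, 0, 0],
  ],
)

```text
clock: 21.0
tcp_pos: [0.512, -0.0051, 0.2811]
orientation: [-1.568, -0.132, 0.136]
contact_force: [-0.0, 0.2, 0.2]
grip_width: -0.0
```

```bash
python3 - <<'E'
from h import *
for x,z in [(-.013,.114),(-.021,.099),(-.024,.082),(-.024,.077)]: plan(J(x,-.039,z),JIG[2])
o=r.get_obs();f=r.grab_frame("wrist");cv2.imwrite("pics/w20.png",f["pixels"][:,:,::-1])
f=r.grab_frame("side");crop(f["pixels"],200,120,110,150,5,"pics/s20.png")
E
```

```text
t 21.0 shift [-0.0336, 0.0403, -0.0006] rot [0.0005, -0.0, -0.0018] j [0.35, 0.43, -0.57, 2.02, 0.33, 0.78, -0.24] F [-0.0, 0.2, 0.2] w -1.3890458153496502e-05
t 21.0 shift [-0.0602, 0.0904, -0.0006] rot [0.0005, -0.0, -0.0018] j [0.35, 0.43, -0.57, 2.02, 0.33, 0.78, -0.24] F [-0.0, 0.2, 0.2] w -1.3890458153496502e-05
t 21.0 shift [-0.07, 0.1471, -0.0006] rot [0.0005, -0.0, -0.0018] j [0.35, 0.43, -0.57, 2.02, 0.33, 0.78, -0.24] F [-0.0, 0.2, 0.2] w -1.3890458153496502e-05
t 21.0 shift [-0.07, 0.1638, -0.0005] rot [0.0005, -0.0, -0.0018] j [0.35, 0.43, -0.57, 2.02, 0.33, 0.78, -0.24] F [-0.0, 0.2, 0.2] w -1.3890458153496502e-05
```

View pics/w20.png

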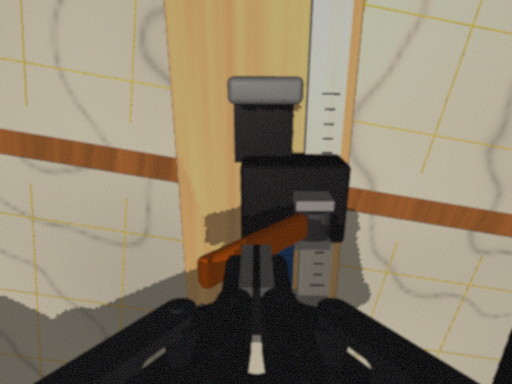

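View pics/s20.png

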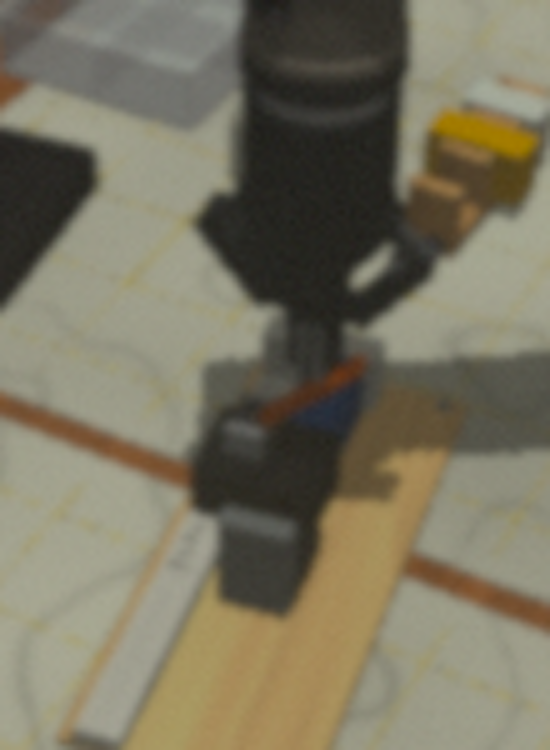

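step_arm(
  xyz=[
    [-0.017, 0.02, 0],
    [-0.034, 0.04, 0],
    [-0.048, 0.065, 0],
    [-0.06, 0.09, 0],
    [-0.066, 0.12, 0],
    [-0.07, 0.142, 0],
    [-0.07, 0.155, 0],
    [-0.07, 0.164, 0],
    [-0.07, 0.164, 0],
  ],
  rotation=[
    [0, 0, 0],
    [0, 0, 0],
    [0, 0, 0],
    [0, 0, 0],
    [0, 0, 0],
    [0, 0, 0],
    [0, 0, 0],
    [0, 0, 0],
    [0, 0, 0],
  ],
)

```text
clock: 22.22
tcp_pos: [0.4917, -0.008, 0.2359]
orientation: [-1.571, -0.132, 0.136]
contact_force: [-17.4, -1.5, 55.2]
grip_width: 0.0001
```

```bash
python3 - <<'E'
from h import *
print(fwd(),r.get_obs()['contact_force'])
o=r.get_obs();f=r.grab_frame("wrist");cv2.imwrite("pics/w21.png",f["pixels"][:,:,::-1])
f=r.grab_frame("side");crop(f["pixels"],200,120,110,150,5,"pics/s21.png")
E
```

```text
[ 0.49135248 -0.00867976  0.08089193] [-17.44538516  -1.5312775   55.2292093 ]
```

View pics/w21.png

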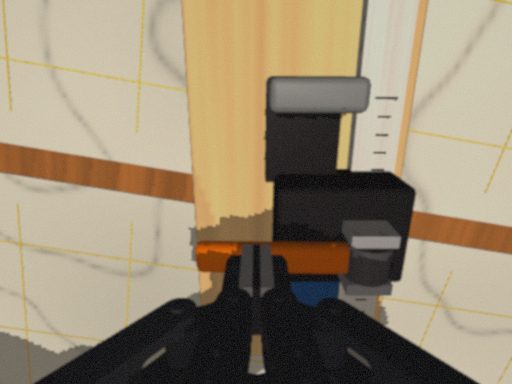

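View pics/s21.png

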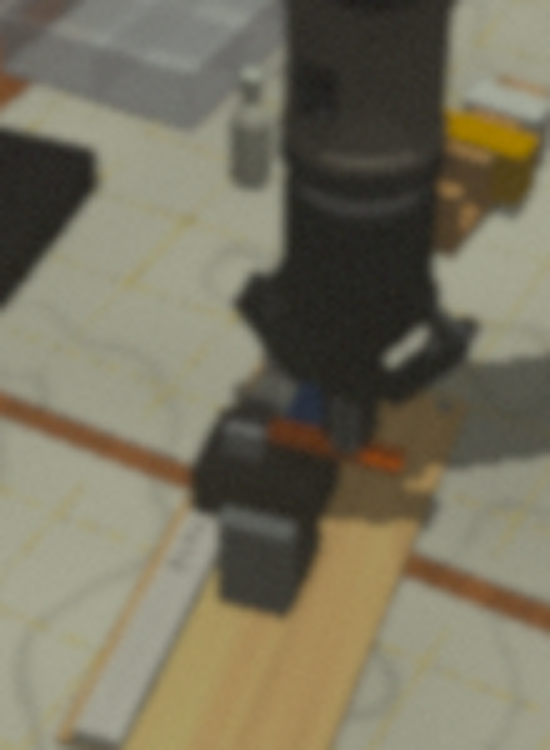

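step_arm(
  xyz=[
    [0, -0.02, 0],
    [0, -0.08, 0],
    [0, -0.2, 0],
    [0, -0.3, 0],
    [0.1, -0.35, -0.1],
    [0.11, -0.35, -0.18],
    [0.11, -0.35, -0.18],
    [0.11, -0.35, -0.18],
  ],
  rotation=[
    [0, 0, 0],
    [0, 0, 0],
    [0, 0, 0],
    [0, 0, 0],
    [0, 0, 0],
    [0, 0, 0],
    [0, 0, 0],
    [0, 0, 0],
  ],
  grip=0,
)

```text
clock: 23.32
tcp_pos: [0.533, -0.0543, 0.3407]
orientation: [-1.57, -0.132, 0.138]
contact_force: [-0.5, 0.5, -1.2]
grip_width: 0.0853
```

```bash
python3 - <<'E'
from h import *
plan(J(.0075,-.093,.04),JIG[2])
o=r.get_obs();f=r.grab_frame("wrist");cv2.imwrite("pics/w22.png",f["pixels"][:,:,::-1])
c=cam(f,(o['tcp_pos'],o['orientation']));print(fwd(o))
print({k:proj(c,J(*v)).round().tolist() for k,v in dict(b1=(.0225,-.061,.048),b2=(-.0075,-.061,.048),b3=(-.0075,-.125,.048),s=(-.015,-.061,.05),f=(-.015,-.125,.05),lt=(-.055,-.039,.064),fr=(.03,-.09,.018)).items()})
f=r.grab_frame("side");crop(f["pixels"],200,120,110,150,5,"pics/s22.png")
f=r.grab_frame("top");crop(f["pixels"],220,165,80,60,9,"pics/t22.png")
E
```

```text
t 23.325 shift [-0.0047, 0.4858, -0.0056] rot [0.0021, 0.0005, -0.0025] j [0.46, 0.38, -0.58, 1.92, 0.27, 0.92, -0.08] F [-0.5, 0.5, -1.2] w 0.08533238375373745
[ 0.53248399 -0.05490941  0.18572429]
{'b1': [[275.0, 147.0]], 'b2': [[237.0, 147.0]], 'b3': [[239.0, 221.0]], 's': [[228.0, 148.0]], 'f': [[230.0, 222.0]], 'lt': [[170.0, 122.0]], 'fr': [[281.0, 172.0]]}
```

View pics/w22.png

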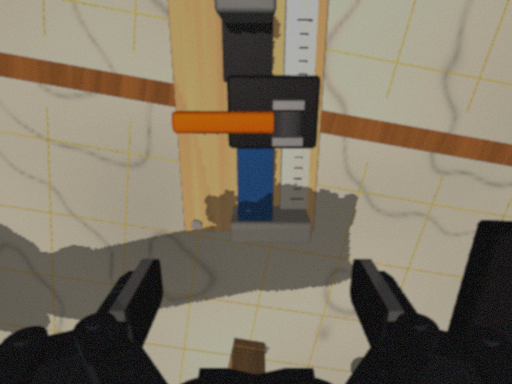

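View pics/s22.png

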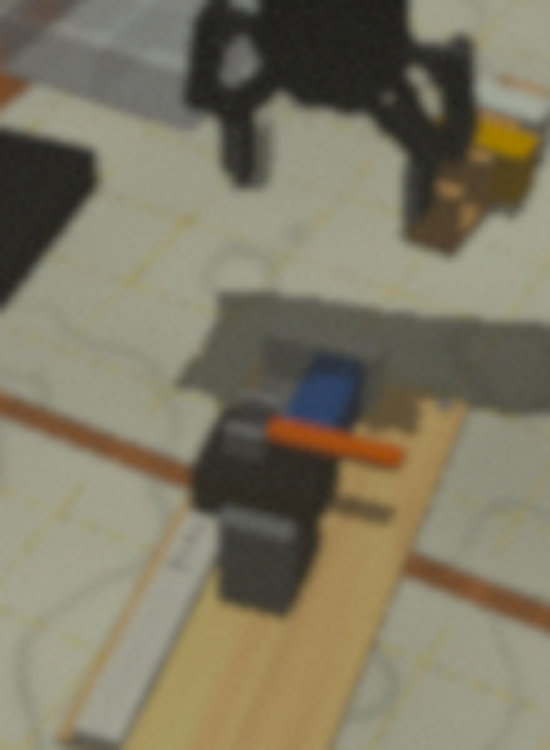

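View pics/t22.png

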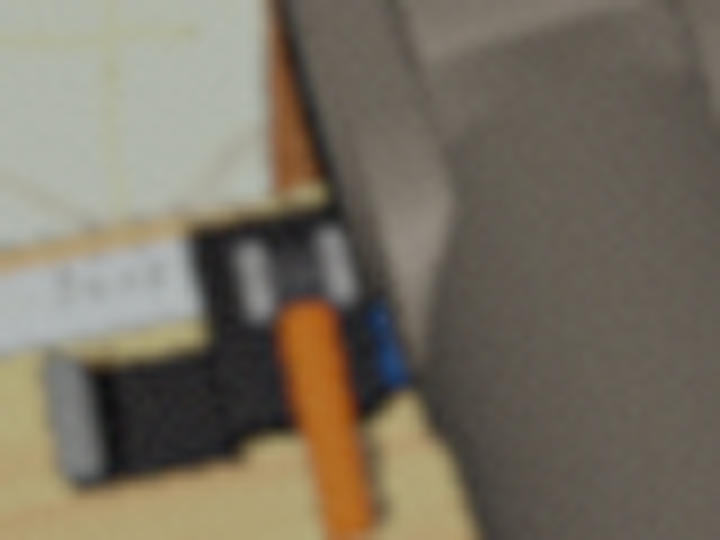

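step_arm(
  xyz=[
    [-0.004, 0.1, -0.006],
    [-0.004, 0.22, -0.006],
    [-0.004, 0.32, -0.006],
    [-0.004, 0.4, -0.006],
    [-0.004, 0.45, -0.006],
    [-0.004, 0.478, -0.006],
    [-0.004, 0.478, -0.006],
  ],
  rotation=[
    [0.002, 0, -0.002],
    [0.002, 0, -0.002],
    [0.002, 0, -0.002],
    [0.002, 0, -0.002],
    [0.002, 0, -0.002],
    [0.002, 0, -0.002],
    [0.002, 0, -0.002],
  ],
  grip=0.42,
  force=25,
)

```text
clock: 24.35
tcp_pos: [0.5319, -0.0564, 0.1975]
orientation: [-1.567, -0.136, 0.136]
contact_force: [0.2, 0.6, 0.3]
grip_width: 0.0498
```

```bash
python3 - <<'E'
from h import *
plan(J(.0075,-.093,.042),JIG[2])
o=r.get_obs();f=r.grab_frame("wrist");cv2.imwrite("pics/w23.png",f["pixels"][:,:,::-1])
E
```

```text
t 24.35 shift [-0.0019, 0.0016, -0.001] rot [0.0003, 0.0013, -0.0003] j [0.36, 0.59, -0.47, 2.01, 0.44, 0.64, -0.23] F [0.2, 0.6, 0.3] w 0.049765185018659654
```

View pics/w23.png

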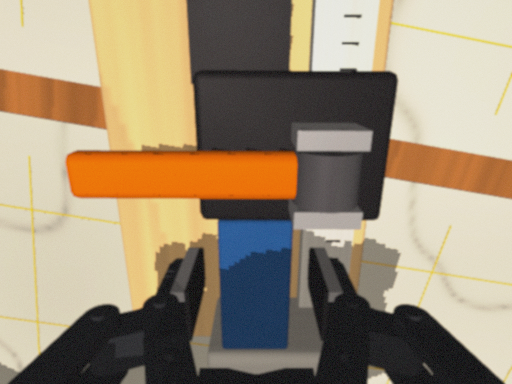

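step_arm(
  xyz=[
    [0, 0, 0],
    [0, 0, 0],
    [0, 0, 0],
    [0, 0, 0],
    [0, 0, 0],
  ],
  rotation=[
    [0, 0, 0],
    [0, 0, 0],
    [0, 0, 0],
    [0, 0, 0],
    [0, 0, 0],
  ],
  grip=1,
  force=25,
)

```text
clock: 25.02
tcp_pos: [0.5321, -0.0565, 0.1988]
orientation: [-1.568, -0.136, 0.135]
contact_force: [-2.5, 0.3, 6.0]
grip_width: 0.0293
```

```bash
python3 - <<'E'
from h import *
o=r.get_obs();print(fwd(o),o['grip_width'],o['contact_force'],o['moment'])
f=r.grab_frame("wrist");cv2.imwrite("pics/w24.png",f["pixels"][:,:,::-1])
E
```

```text
[ 0.53226322 -0.05664159  0.04377403] 0.029321475923747654 [-2.53010132  0.32020233  5.97192009] [-0.01185072  0.62752334 -0.1644855 ]
```

View pics/w24.png

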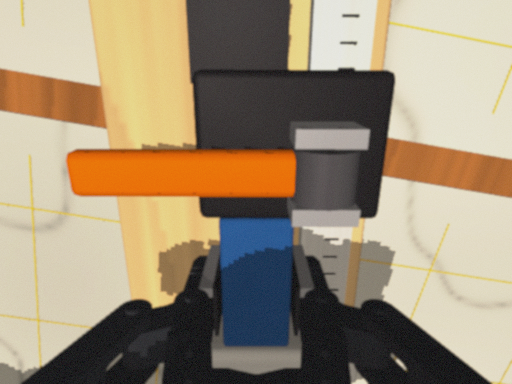

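step_arm(
  xyz=[
    [0, -0.015, 0],
    [0, -0.04, 0],
    [0, -0.08, 0],
    [0, -0.13, 0],
    [0, -0.2, 0],
    [0, -0.3, 0],
    [0, -0.35, 0],
    [0, -0.35, 0],
  ],
  rotation=[
    [0, 0, 0],
    [0, 0, 0],
    [0, 0, 0],
    [0, 0, 0],
    [0, 0, 0],
    [0, 0, 0],
    [0, 0, 0],
    [0, 0, 0],
  ],
)

```text
clock: 26.08
tcp_pos: [0.5325, -0.0563, 0.3053]
orientation: [-1.568, -0.138, 0.132]
contact_force: [0.1, -0.7, -1.3]
grip_width: 0.0296
```

```bash
python3 - <<'E'
from h import *
plan((.461,.377,.16),.3)
o=r.get_obs();f=r.grab_frame("wrist");cv2.imwrite("pics/w25.png",f["pixels"][:,:,::-1])
c=cam(f,(o['tcp_pos'],o['orientation']))
print(fwd(o),{k:proj(c,J(*v)).round(1).tolist() for k,v in dict(s=(-.015,-.061,.05),f=(-.015,-.125,.05),f2=(.055,-.125,.05)).items()})
f=r.grab_frame("top");px=f["pixels"];crop(px,90,195,70,70,8,"pics/t25.png")
E
```

```text
t 26.075 shift [0.013, -0.0357, 1.4638] rot [0.0016, -0.0812, 0.0022] j [0.44, 0.43, -0.57, 1.95, 0.31, 0.84, -0.11] F [0.1, -0.7, -1.3] w 0.029615689599752693
[ 0.53314502 -0.05655767  0.15027683] {'s': [[221.6, 156.1]], 'f': [[224.5, 239.4]], 'f2': [[317.4, 239.3]]}
```

View pics/w25.png

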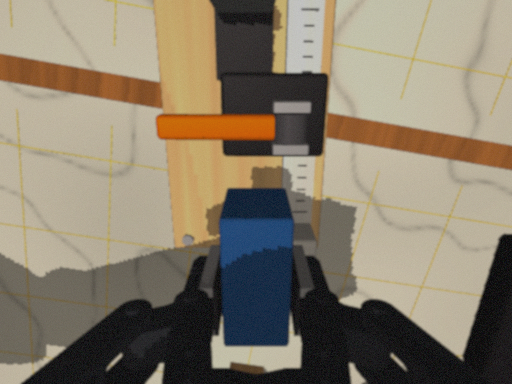

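View pics/t25.png

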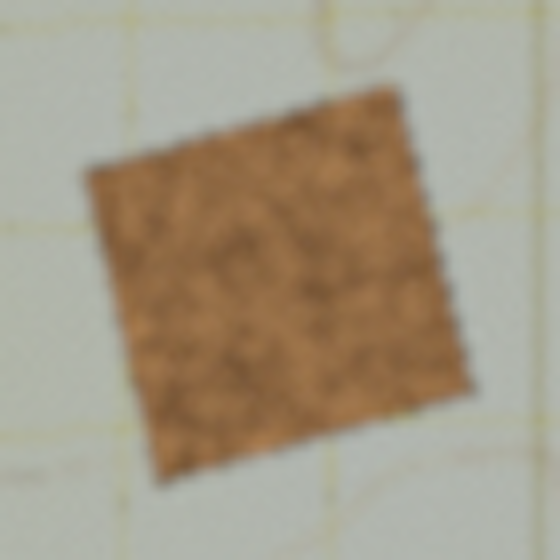

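step_arm(
  xyz=[
    [0, -0.02, 0.06],
    [0, -0.036, 0.18],
    [0, -0.036, 0.32],
    [0.005, -0.036, 0.47],
    [0.01, -0.036, 0.62],
    [0.01, -0.036, 0.77],
    [0.012, -0.036, 0.9],
    [0.013, -0.036, 0.97],
    [0.013, -0.036, 0.97],
  ],
  rotation=[
    [0, 0, 0],
    [0, 0, 0],
    [0, 0, 0],
    [0, 0, 0],
    [0, 0, 0],
    [0, 0, 0],
    [0, 0, 0],
    [0, 0, 0],
    [0, 0, 0],
  ],
)

```text
clock: 27.3
tcp_pos: [0.4841, 0.2337, 0.3136]
orientation: [-1.566, -0.139, 0.14]
contact_force: [0.0, 0.3, -2.4]
grip_width: 0.0302
```

```bash
python3 - <<'E'
from h import *
plan((.460,.377,.10),.17);plan((.460,.377,.041),.17)
E
```

```text
t 27.3 shift [0.0055, 0.1953, 0.4842] rot [-0.0001, 0.0047, -0.0006] j [-0.05, 0.44, -0.64, 1.94, 0.34, 0.88, -0.69] F [0.0, 0.3, -2.4] w 0.03015808535198244
t 27.3 shift [0.0057, 0.3919, 0.4842] rot [-0.0001, 0.0047, -0.0006] j [-0.05, 0.44, -0.64, 1.94, 0.34, 0.88, -0.69] F [0.0, 0.3, -2.4] w 0.03015808535198244
```

step_arm(
  xyz=[
    [0.003, 0, 0.1],
    [0.005, 0.02, 0.22],
    [0.006, 0.06, 0.34],
    [0.006, 0.12, 0.44],
    [0.006, 0.2, 0.484],
    [0.006, 0.28, 0.484],
    [0.006, 0.34, 0.484],
    [0.006, 0.37, 0.484],
    [0.006, 0.37, 0.484],
  ],
  rotation=[
    [0, 0, 0],
    [0, 0, 0],
    [0, 0.004, 0],
    [0, 0.004, 0],
    [0, 0.004, 0],
    [0, 0.004, 0],
    [0, 0.004, 0],
    [0, 0.004, 0],
    [0, 0.004, 0],
  ],
)

```text
clock: 28.42
tcp_pos: [0.4602, 0.3765, 0.2022]
orientation: [-1.567, -0.133, 0.135]
contact_force: [0.2, 0.1, -1.9]
grip_width: 0.0294
```

```bash
python3 - <<'E'
from h import *
plan((.460,.377,.039),.17);print(fwd())
o=r.get_obs();f=r.grab_frame("wrist");cv2.imwrite("pics/w27.png",f["pixels"][:,:,::-1])
f=r.grab_frame("side");crop(f["pixels"],130,270,130,110,5,"pics/s27.png")
E
```

```text
t 28.425 shift [-0.0004, 0.0274, 0.0019] rot [0.0003, 0.0004, -0.001] j [-0.38, 0.67, -0.55, 1.86, 0.5, 0.75, -1.04] F [0.2, 0.1, -1.9] w 0.02943865609591786
[0.45999994 0.37635279 0.0472122 ]
```

View pics/w27.png

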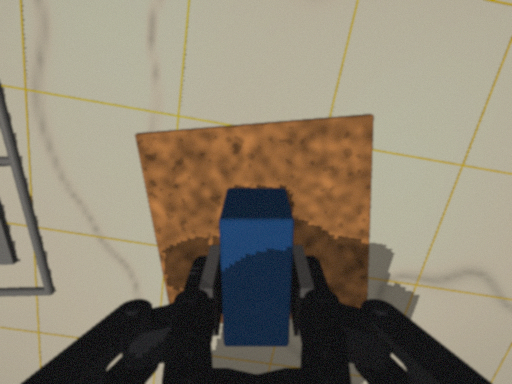

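View pics/s27.png

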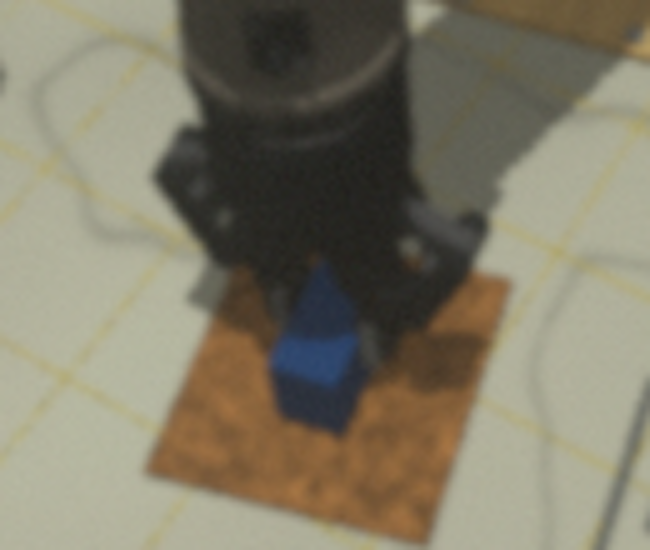

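step_arm(
  xyz=[
    [0, 0.008, 0],
    [0, 0.016, 0],
    [0, 0.022, 0],
    [0, 0.026, 0],
    [0, 0.026, 0],
  ],
  rotation=[
    [0, 0, 0],
    [0, 0, 0],
    [0, 0, 0],
    [0, 0, 0],
    [0, 0, 0],
  ],
)

```text
clock: 29.15
tcp_pos: [0.4604, 0.3771, 0.1953]
orientation: [-1.566, -0.134, 0.134]
contact_force: [0.3, -0.7, -1.6]
grip_width: 0.0296
```

step_arm(
  xyz=[
    [0, 0.004, 0],
    [0, 0.008, 0],
    [0, 0.008, 0],
  ],
  rotation=[
    [0, 0, 0],
    [0, 0, 0],
    [0, 0, 0],
  ],
)

```text
clock: 29.52
tcp_pos: [0.4603, 0.3773, 0.1948]
orientation: [-1.567, -0.135, 0.134]
contact_force: [-4.8, -3.7, 14.7]
grip_width: 0.0294
```

Contact; release and retreat.

step_arm(
  xyz=[
    [0, -0.001, 0],
    [0, -0.001, 0],
    [0, -0.001, 0],
    [0, -0.001, 0],
    [0, -0.001, 0],
  ],
  rotation=[
    [0, 0, 0],
    [0, 0, 0],
    [0, 0, 0],
    [0, 0, 0],
    [0, 0, 0],
  ],
  grip=0,
)

```text
clock: 30.15
tcp_pos: [0.4603, 0.3773, 0.1949]
orientation: [-1.567, -0.135, 0.134]
contact_force: [0.8, -0.5, 0.7]
grip_width: 0.0853
```

step_arm(
  xyz=[
    [0, -0.04, 0],
    [0, -0.12, 0],
    [0, -0.25, 0],
    [0, -0.4, 0],
    [0, -0.55, 0],
    [0, -0.6, 0],
    [0, -0.6, 0],
  ],
  rotation=[
    [0, 0, 0],
    [0, 0, 0],
    [0, 0, 0],
    [0, 0, 0],
    [0, 0, 0],
    [0, 0, 0],
    [0, 0, 0],
  ],
)

```text
clock: 31.02
tcp_pos: [0.4602, 0.3774, 0.376]
orientation: [-1.566, -0.136, 0.132]
contact_force: [-0.4, 0.1, -0.9]
grip_width: 0.0854
```

```bash
python3 - <<'E'
from h import *
o=r.get_obs();print(o['clock'],o['contact_force'],o['grip_width'])
f=r.grab_frame("wrist");cv2.imwrite("pics/w30.png",f["pixels"][:,:,::-1])
f=r.grab_frame("side");cv2.imwrite("pics/s30.png",cv2.resize(f["pixels"][100:,110:340,::-1],None,fx=2.1,fy=2.1,interpolation=cv2.INTER_CUBIC))
f=r.grab_frame("top");crop(f["pixels"],180,150,220,90,3.6,"pics/t30.png")
E
```

```text
31.025 [-0.43363436  0.1399872  -0.86553097] 0.08538796104152875
```

View pics/w30.png

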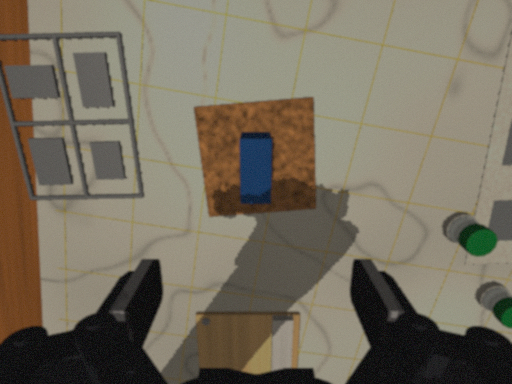

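View pics/s30.png

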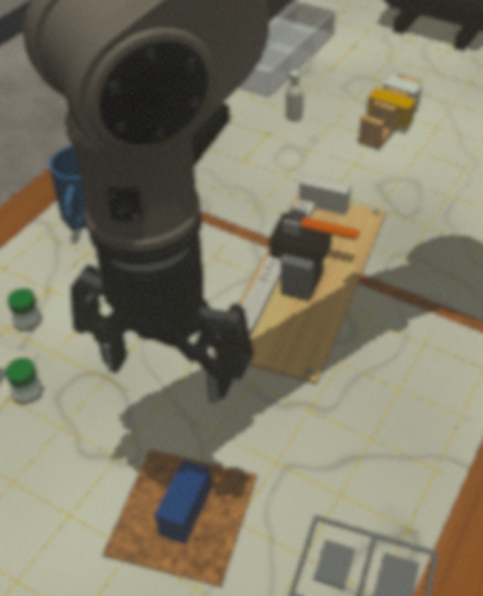

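View pics/t30.png

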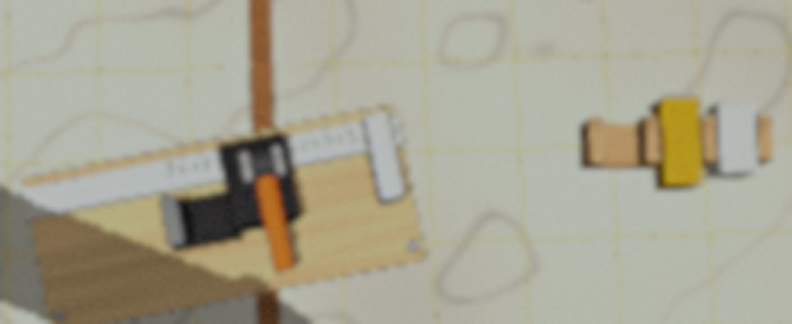

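```bash
python3 -c "
from bench import r
print(r.hand_in())"
```

```text
the job is handed in; nothing more can be done
None
```

I set the jig's stop with the blue block, clamped the lever, moved the block to the cork pad and handed the job in at about 31 s of the 70 s. `hand_in` gives no verdict.

- **Setting the stop:** I stood the block between the stops and pushed the sliding stop up until it no longer moved at about 20 N.
- **Clamping:** I pushed the lever over and pressed it down level with the closed fingertips, up to about 55 N. Wrist and side pictures show it lying level towards the jig's -x side.
- **Lifting out:** I took the block by its sides and lifted straight up. Afterwards the stop's corner was within 1 px of where a 64 mm gap predicts. A rougher top-view reading gave about 64–65 mm.
- **Placing:** I lowered the block until it pressed on the pad (about 15 N), then released it. It stands upright near the pad's centre. The white and yellow blocks are still in the rack, and the open gripper is clear of everything.

**One mishap:** on my first lever push, the tip caught under a finger knuckle and the wrist force rose to about 34 N, under the 40 N limit. I backed off upward and repeated the push from higher. That force is the reading at the end of the move, so I can't rule out a brief higher peak.

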